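Check two freezer boxes under the height bar

TASK

The freezer drawer only takes boxes that fit under the bridge bar, so check both blue-lidded food boxes: gently push each one, standing flat, forwards under the bar. Push a box that clears on until more than half of its length is out beyond the bar and leave it there; if a box stops against the bar do not force it, leave it standing just in front of the bar and lay the purple clip on its lid. Leave the other things on the table as they are.

Things in the scene. Friction and masses are not known exactly. Their poses are not given: they have to be found in the camera images.
- gauge: fixed bridge gauge: level aluminium bar with red stripe, 246 mm long (y), 12 deep (x), 14 tall, on two wooden posts 210 mm apart inside; gap under the bar 42 mm, its top 56 mm above the table. Post feet 50 (x) x 24 x 6 mm. Origin on the table under the bar's middle; x = direction in which boxes are pushed through (away from the robot, up to 0.15 rad turned), y along the bar
- box_a: food box, white with flat blue lid, 90 mm long (x), 60 wide (y), about 42 tall, give or take 2: the boxes look alike, but one passes 1.5 mm below the bar and the other is some 2 mm too tall; push to find which. 0.21 to 0.42 kg; slides at 1 to 3 N, jolts up to 10 N when started; over 25 N on the bar is forcing. Starts in front of the bar. Origin: centre of underside, x about along gauge x
- box_b: the other food box, same description as box_a
- clip: purple plastic clip, a straight bar 72 mm long (its y), 15 mm wide (its x) and 12 mm tall, about 20 g, lying flat on the table at the left; origin at the centre of its underside, z up
- jam_jar: bystander: jam jar with white lid, 69 mm across, 99 mm tall; origin at the centre of its underside
- plaster_box: bystander: small flat blue and white card box, 59 x 77 x 18 mm; origin at the centre of its underside
- match_box: bystander: small flat red and cream card box, 48 x 61 x 15 mm; origin at the centre of its underside
Not all that is in view belongs to the job. What is shaped like the clip but red is not meant.

How it is judged:
By the outcome, as a careful person would: the job done as asked, in the order asked, and still so for the second after the job is handed in, with the robot touching nothing.
It also fails if it takes over 67 s, if anything falls off the work surface, if the arm or the gripper's body presses on something with over 40 N, if the wrist force passes 120 N, or if a joint passes its speed limit or range.

ROBOT

A 6-joint arm with a two-finger parallel gripper is mounted at the origin on a cart in front of the work surface, level with it; the furniture and walls round the work are solid. World frame = base frame: x ahead of the robot, y to its left, z up, the work surface at z = 0. Lengths are in m, angles in rad, forces in N, time in s.
With the tool pointing down it reaches from about 0.325 to 0.875 m from the base axis. Payload 4.4 kg.
Tool frame: the origin (TCP) lies at the very end of the fingers, on their centre line; the grasp point (between the pads) lies 19 mm behind it; z points along the fingers, y is the line along which they close (so a half turn about z gives the same grasp; the last joint's range is limited). The gripper opens to 85 mm and grips with 20 to 120 N. Pads are 22 mm wide; open, the fingers measure 114 mm over their backs; the gripper's body (76 mm by 85 mm) begins 54 mm behind the grasp point. The pads swing forward as they close: fully open they stand 13 mm farther back than shut.
Start: joints at [-1.494, 0.207, 1.542, -0, 1.393, -0.15], TCP at [0.129, -0.56, 0.201] pointing down, gripper open.
Joint ranges: [-2.73, 2.73], [-0.86, 2.22], [0.23, 2.46], [-1.11, 4.25], [0.08, 2.63], [-2.82, 2.82]. Speed limits (rad/s): [2.79, 2.79, 3.14, 3.14, 3.14, 3.14].

INTERFACE

Orientations are given as a 3x3 rotation matrix whose columns are the frame's x, y, z axes.
In Python, from bench import manip gives the robot as it stands. The module is installed in compiled form; this text tells all that it offers.
- The arm moves only by the tool send_rows, never from a script. Its argument "increments" is a list of rows, each an object of numbers: "tx", "ty", "tz": the shift along the tool's x, y, z in cm; "wx", "wy", "wz": the turn, a rotation vector about the tool's x, y, z in degrees. In form: [{"tx": .., "ty": .., "tz": .., "wx": .., "wy": .., "wz": ..}, ...]. A call has 1 to 12 rows; each row shifts and turns the commanded pose from where the row before left it, along the tool's axes as they then stand; what a row does not reach is not made up. A row lasts 1/8 s, in which the tool goes at most 62.5 mm and 10.7 degrees, less where a joint would pass 70% of its speed; a pose out of reach is approached as far as the arm can. A call is refused whole if a number of a shift passes 6.25 or a number of a turn 10.7, either way. A call with a gripper value outside its range is refused whole. "grip" is the closure in counts, from 0 (fully open) to 255 (shut), set as the call begins (left out, the last holds). The fingers move at their own pace and stop on an object; "newtons" is the grip in N (left out, the last holds). Time passes only in rows, so rows that do not move let the fingers close. It gives the time, the measured TCP pose, the force, the opening and the grip force at its end, in the units of the state.
- manip.observe(): the state, without advancing time (a new reading comes with each control period).
- manip.read_camera(name): name is "side" or "top"; returns the picture (384x512x3 uint8, red, green, blue); there is no depth.
- manip.calibration(name): a dict with "K" (3x3 intrinsics, pixels), "position" and "attitude" of the camera in the world. Camera axes: x right, y down, z forward; pixel columns grow to the right and rows downward; lengths in m; the calibration is good to about 2 mm. A picture is of the moment at which its call begins. calibration takes no time and is no camera call.
- manip.finish_job(): hands the job in; it is judged then, once.
Trained networks look in the newest picture that a camera, given by its name, has taken for a name from the list of things; names that differ only in an ending like _2 or _b are one class to them, and where a whole thing is asked for, a point or a joint stands for the part that bears it (a point fixed in the world has none). Each returns a list of dicts, best first, with "p" (0 to 1); they miss things now and then, are a little off and sometimes report something else, mostly with a low value. They report only what shows in the picture. A call takes as long as a camera call. They do not tell look-alikes from the thing itself.
- manip.search_frame(camera, target): "at" ([row, column] in pixels, amid what is visible of it).
The state is a dict: "time_s": time; "qpos": joint angles; "qd": joint speeds; "tau": joint torques, N m; "ee_pos": TCP position; "tcp_rot": TCP orientation; "wrist_force": force on the tool from outside, world axes, zero at the start; "wrist_torque": the same for the moment, N m; "grip_width": finger opening in m; "gripper_force": force on a finger pad.
Only numpy, scipy, OpenCV 4.12 (cv2) and the standard library are available. Lean on these libraries where they do the work, as an engineer would, in place of code of your own. Each camera call takes 0.05 s, during which the arm holds its last target. There are 200 camera calls.

## Working session

There is one attempt and no reset: what is moved stays moved. The work goes in short steps, Python scripts to look and compute and a tool call to move; the robot and the scene stay as the last step left them, time stands still between calls to the robot, and variables do not carry over. Pictures are saved under pics/ and viewed, at most 10 in all, crops included, and the job is handed in when it is done.

Besides the shell and the picture viewer there is one more tool, called after ">>>" as name([rows], argument=value, ...), one row to a line, values as JSON. send_rows: Moves the arm, as the interface text tells. Its arguments: {"type":"object","properties":{"increments":{"type":"array","items":{"type":"object","properties":{"tx":{"type":"number"},"ty":{"type":"number"},"tz":{"type":"number"},"wx":{"type":"number"},"wy":{"type":"number"},"wz":{"type":"number"}}}},"grip":{"type":"number"},"newtons":{"type":"number"}},"required":["increments"]}

```bash
mkdir -p pics; cat > h.py <<'E'
from bench import manip
import numpy as np, cv2
def shot(cam,name):
    im=manip.read_camera(cam); cv2.imwrite(f'pics/{name}.png',cv2.cvtColor(im,cv2.COLOR_RGB2BGR)); return im
def ray(cam,rc,z):
    c=manip.calibration(cam);K=np.array(c['K']);R=np.array(c['attitude']);p=np.array(c['position'])
    d=R@np.linalg.solve(K,[rc[1],rc[0],1.]); return p+d*(z-p[2])/d[2]
def proj(cam,P):
    c=manip.calibration(cam);K=np.array(c['K']);R=np.array(c['attitude']);p=np.array(c['position'])
    q=K@(R.T@(np.array(P)-p)); return q[1]/q[2],q[0]/q[2]
def st():
    s=manip.observe(); print(s['time_s'],np.round(s['ee_pos'],4),np.round(s['tcp_rot'],3).tolist(),s['wrist_force'],s['grip_width'],s['gripper_force'])
E
python3 - <<'E'
from h import *
a=shot('top','t0');b=shot('side','s0')
for c in('top','side'):
    k=manip.calibration(c);print(c,k)
    for t in('gauge','box_a','clip','jam_jar','plaster_box','match_box'):
        print(t,[(np.round(d['at']),round(d['p'],2)) for d in manip.search_frame(c,t)][:4])
st()
E
```

```text
top {'K': array([[460.409129 ,   0.       , 256.7287668],
       [  0.       , 460.409129 , 192.6813323],
       [  0.       ,   0.       ,   1.       ]]), 'position': array([ 0.33186706, -0.04512692,  0.87322691]), 'attitude': array([[ 0.02118023, -0.97370349,  0.22683235],
       [-0.99977226, -0.02122087,  0.00225971],
       [ 0.00261329, -0.22682855, -0.9739312 ]])}
gauge [(array([154., 256.]), 0.74)]
box_a [(array([218., 281.]), 0.79), (array([200., 224.]), 0.69)]
clip [(array([222., 168.]), 0.83), (array([244., 346.]), 0.66)]
jam_jar [(array([115., 169.]), 0.69)]
plaster_box [(array([172., 163.]), 0.55)]
match_box [(array([275., 170.]), 0.68), (array([160., 260.]), 0.51)]
side {'K': array([[456.58254489,   0.        , 252.90981028],
       [  0.        , 456.58254489, 194.4930074 ],
       [  0.        ,   0.        ,   1.        ]]), 'position': array([0.34627366, 0.75518664, 0.61648198]), 'attitude': array([[-0.98335076, -0.09995843,  0.15175507],
       [-0.18154593,  0.5766982 , -0.79653014],
       [-0.00789697, -0.81081903, -0.58524366]])}
gauge [(array([194., 200.]), 0.78)]
box_a [(array([186., 260.]), 0.7), (array([215., 242.]), 0.66)]
clip [(array([169., 287.]), 0.68), (array([256., 252.]), 0.5)]
jam_jar [(array([228., 149.]), 0.82), (array([256., 200.]), 0.75)]
plaster_box [(array([253., 198.]), 0.78)]
match_box [(array([262., 301.]), 0.81)]
0.7 [ 0.1293 -0.5603  0.2015] [[0.974, 0.225, 0.0], [0.225, -0.974, -0.0], [0.0, 0.0, -1.0]] [ 0.39622084 -1.1069648   0.68004473] 0.08497355191324885 0.0
```

View pics/t0.png

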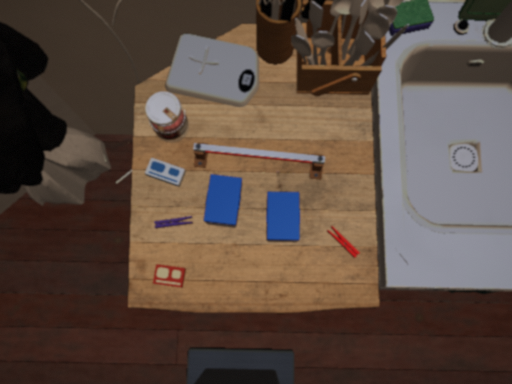

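View pics/s0.png

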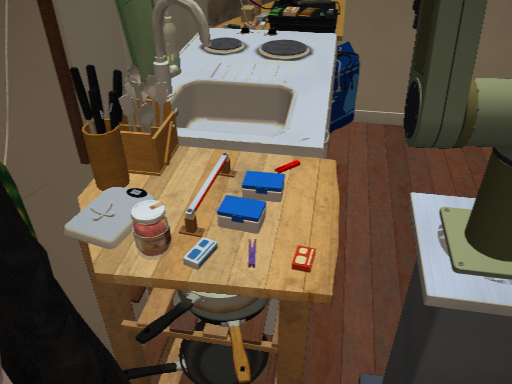

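Top view: bar from about (149,195) to (161,323), blue lids at (200,223) and (216,283), purple clip at (222,173), and the red look-alike at (242,343). The side view agrees.

```bash
cat >> h.py <<'E'
def rects(cam,mask,z,amin=60):
    out=[]
    n,l,s,c=cv2.connectedComponentsWithStats(mask.astype(np.uint8))
    for i in range(1,n):
        if s[i,4]<amin: continue
        ys,xs=np.where(l==i)
        P=np.array([ray(cam,(y,x),z)[:2] for y,x in zip(ys,xs)],dtype=np.float32)
        r=cv2.minAreaRect(P*1000); q=P-P.mean(0); w,v=np.linalg.eigh(q.T@q); m=v[:,1]*np.sign(v[0,1])
        out.append((s[i,4],np.round(r[0],1),np.round(r[1],1),'mean',np.round(P.mean(0)*1000,1),'axis',np.round(np.degrees(np.arctan2(m[1],m[0])),1),np.round(c[i][::-1])))
    return out
def hsv(im): return [a.astype(int) for a in cv2.split(cv2.cvtColor(im,cv2.COLOR_RGB2HSV))]
def look(im,cam='top',zb=0.042):
    h,s,v=hsv(im)
    print('blue',*rects(cam,(h>105)&(h<122)&(s>150)&(v>60),zb,200),sep='\n ')
    print('purple',*rects(cam,(h>123)&(h<150)&(s>70)&(v>30),0.012,30),sep='\n ')
E
python3 - <<'E'
from h import *
im=cv2.cvtColor(cv2.imread('pics/t0.png'),cv2.COLOR_BGR2RGB)
look(im)
h,s,v=hsv(im)
m=np.zeros(h.shape,bool);m[140:172,190:330]=1
print('bar',*rects('top',m&(s<60)&(v>110),0.056),sep='\n ')
print('red',*rects('top',m&((h<8)|(h>172))&(s>110),0.056,15),sep='\n ')
c=cv2.resize(cv2.imread('pics/t0.png')[130:260,130:370],None,fx=3.3,fy=3.3,interpolation=cv2.INTER_CUBIC);cv2.imwrite('pics/t0c.png',c)
E
```

```text
blue
 (np.int32(1460), array([511.6,  19.3]), array([58.9, 88.2]), 'mean', array([511.2,  19.3], dtype=float32), 'axis', np.float32(-5.6), array([200., 223.]))
 (np.int32(1473), array([483.9, -91.2]), array([88.1, 57. ]), 'mean', array([483.1, -92. ], dtype=float32), 'axis', np.float32(0.3), array([216., 283.]))Traceback (most recent call last):
  File "<stdin>", line 3, in <module>
  File "h.py", line 27, in look
    print('purple',*rects(cam,(h>123)&(h<150)&(s>70)&(v>30),0.012,30),sep='\n ')
                    ~~~~~^^^^^^^^^^^^^^^^^^^^^^^^^^^^^^^^^^^^^^^^^^^^
  File "h.py", line 19, in rects
    P=np.array([ray(cam,(y,x),z)[:2] for y,x in zip(ys,xs)],dtype=np.float32)
                ~~~^^^^^^^^^^^^^
  File "h.py", line 6, in ray
    c=manip.calibration(cam);K=np.array(c['K']);R=np.array(c['attitude']);p=np.array(c['position'])
ValueError: time passes only in moves, steps and waits
```

```bash
sed -i 's/manip.calibration(cam)/cal(cam)/' h.py; sed -i '2a import functools\n@functools.lru_cache(None)\ndef cal(cam): return manip.calibration(cam)' h.py
python3 - <<'E'
from h import *
im=cv2.cvtColor(cv2.imread('pics/t0.png'),cv2.COLOR_BGR2RGB)
look(im)
h,s,v=hsv(im)
m=np.zeros(h.shape,bool);m[140:172,190:330]=1
print('bar',*rects('top',m&(s<60)&(v>110),0.056),sep='\n ')
print('red',*rects('top',m&((h<8)|(h>172))&(s>110),0.056,15),sep='\n ')
c=cv2.resize(cv2.imread('pics/t0.png')[130:260,130:370],None,fx=3.3,fy=3.3,interpolation=cv2.INTER_CUBIC);cv2.imwrite('pics/t0c.png',c)
E
```

```text
blue
 (np.int32(1460), array([511.6,  19.3]), array([58.9, 88.2]), 'mean', array([511.2,  19.3], dtype=float32), 'axis', np.float32(-5.6), array([200., 223.]))
 (np.int32(1473), array([483.9, -91.2]), array([88.1, 57. ]), 'mean', array([483.1, -92. ], dtype=float32), 'axis', np.float32(0.3), array([216., 283.]))
purple
 (np.int32(93), array([ 895.9, -373.1]), array([ 9.5, 56.7]), 'mean', array([ 895.7, -372.2], dtype=float32), 'axis', np.float32(-74.7), array([ 27., 417.]))
 (np.int32(39), array([ 887.8, -321.3]), array([18.7, 17.9]), 'mean', array([ 888.4, -320.7], dtype=float32), 'axis', np.float32(52.6), array([ 30., 393.]))
 (np.int32(177), array([472.3, 115.9]), array([11.8, 63.7]), 'mean', array([471.7, 119.4], dtype=float32), 'axis', np.float32(-81.4), array([222., 170.]))
bar
 (np.int32(725), array([599.6, -44.8]), array([219.,  13.]), 'mean', array([599.8, -45.3], dtype=float32), 'axis', np.float32(85.3), array([152., 259.]))
red
 (np.int32(178), array([590.8, -43.9]), array([198.1,   3.5]), 'mean', array([590.8, -45.3], dtype=float32), 'axis', np.float32(85.2), array([157., 259.]))
```

View pics/t0c.png

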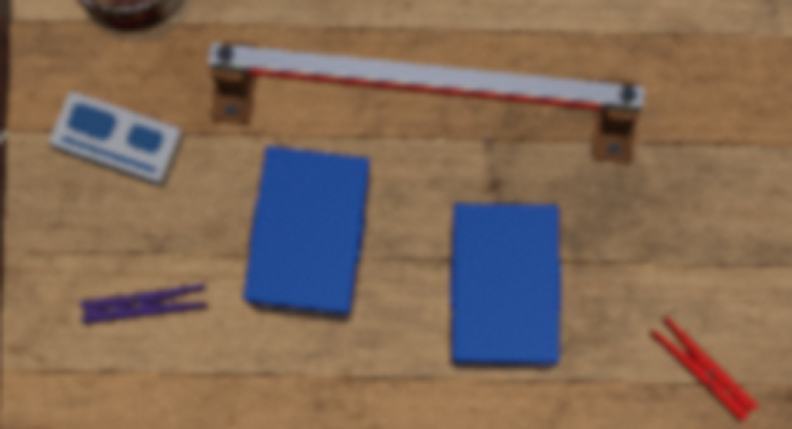

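Measured so far:

| Item | Position (m) | Yaw |
|---|---|---|
| Gauge | (0.600, -0.045) | about -4.7° |
| Left box | (0.511, 0.019) | -5.6° |
| Right box | (0.484, -0.092) | about 0° |
| Clip | about (0.472, 0.116) | n/a |

The lid sizes measure 88 x 58 mm, which matches the description. I'll start behind the right box.

>>> send_rows([
  {"tx": 3.75,"ty": -3.97},
  {"tx": 3.75,"ty": -3.97},
  {"tx": 3.75,"ty": -3.97},
  {"tx": 3.75,"ty": -3.97},
  {"tx": 3.75,"ty": -3.97},
  {"tx": 3.75,"ty": -3.97},
  {"tx": 3.75,"ty": -3.97},
  {"tx": 3.75,"ty": -3.97},
  {"tx": 3.75,"ty": -3.97},
  {"tx": 3.75,"ty": -3.97},
  {"wz": 8.85},
  {"wz": 8.85},
], grip=177, newtons=30)

```text
validation failed for argument at $.in...
```

>>> send_rows([
  {"tx": 3.75,"ty": -3.97,"tz": 0,"wx": 0,"wy": 0,"wz": 0},
], grip=177, newtons=30)

```text
time_s: 0.82
ee_pos: [0.1559, -0.5151, 0.2015]
tcp_rot: [[0.975, 0.221, -0.0], [0.221, -0.975, -0.002], [-0.0, 0.002, -1.0]]
wrist_force: [0.9, 0.5, 0.3]
grip_width: 0.0697
gripper_force: 0.0
```

>>> send_rows([
  {"tx": 3.75,"ty": -3.97,"tz": 0,"wx": 0,"wy": 0,"wz": 0},
  {"tx": 3.75,"ty": -3.97,"tz": 0,"wx": 0,"wy": 0,"wz": 0},
  {"tx": 3.75,"ty": -3.97,"tz": 0,"wx": 0,"wy": 0,"wz": 0},
  {"tx": 3.75,"ty": -3.97,"tz": 0,"wx": 0,"wy": 0,"wz": 0},
  {"tx": 3.75,"ty": -3.97,"tz": 0,"wx": 0,"wy": 0,"wz": 0},
  {"tx": 3.75,"ty": -3.97,"tz": 0,"wx": 0,"wy": 0,"wz": 0},
  {"tx": 3.75,"ty": -3.97,"tz": 0,"wx": 0,"wy": 0,"wz": 0},
  {"tx": 3.75,"ty": -3.97,"tz": 0,"wx": 0,"wy": 0,"wz": 0},
  {"tx": 3.75,"ty": -3.97,"tz": 0,"wx": 0,"wy": 0,"wz": 0},
  {"tx": 0,"ty": 0,"tz": 0,"wx": 0,"wy": 0,"wz": 8.85},
  {"tx": 0,"ty": 0,"tz": 0,"wx": 0,"wy": 0,"wz": 8.85},
  {"tx": 0,"ty": 0,"tz": 0,"wx": 0,"wy": 0,"wz": 0},
])

```text
time_s: 2.33
ee_pos: [0.4055, -0.0889, 0.2016]
tcp_rot: [[0.997, -0.08, 0.0], [-0.08, -0.997, -0.0], [0.0, 0.0, -1.0]]
wrist_force: [-0.2, -0.2, -0.1]
grip_width: 0.026
gripper_force: 0.0
```

>>> send_rows([
  {"tx": 0,"ty": 0,"tz": 5,"wx": 0,"wy": 0,"wz": 0},
  {"tx": 0,"ty": 0,"tz": 5,"wx": 0,"wy": 0,"wz": 0},
  {"tx": 0,"ty": 0,"tz": 5,"wx": 0,"wy": 0,"wz": 0},
  {"tx": 0,"ty": 0,"tz": 2.5,"wx": 0,"wy": 0,"wz": 0},
  {"tx": 0,"ty": 0,"tz": 1.3,"wx": 0,"wy": 0,"wz": 0},
  {"tx": 0,"ty": 0,"tz": 0,"wx": 0,"wy": 0,"wz": 0},
  {"tx": 0.5,"ty": 0,"tz": 0,"wx": 0,"wy": 0,"wz": 0},
  {"tx": 0.5,"ty": 0,"tz": 0,"wx": 0,"wy": 0,"wz": 0},
  {"tx": 0.4,"ty": 0,"tz": 0,"wx": 0,"wy": 0,"wz": 0},
  {"tx": 0.3,"ty": 0,"tz": 0,"wx": 0,"wy": 0,"wz": 0},
  {"tx": 0.3,"ty": 0,"tz": 0,"wx": 0,"wy": 0,"wz": 0},
  {"tx": 0.3,"ty": 0,"tz": 0,"wx": 0,"wy": 0,"wz": 0},
])

```text
time_s: 3.82
ee_pos: [0.4285, -0.091, 0.0135]
tcp_rot: [[0.997, -0.082, -0.0], [-0.082, -0.997, 0.0], [-0.0, -0.0, -1.0]]
wrist_force: [-0.4, 0.3, -0.6]
grip_width: 0.0264
gripper_force: 0.0
```

```bash
python3 - <<'E'
from h import *
a=shot('top','t1');b=shot('side','s1');look(a)
x=cv2.imread('pics/t1.png')[130:290,130:370];y=cv2.imread('pics/s1.png')[130:290,140:380]
cv2.imwrite('pics/c1.png',cv2.resize(np.vstack([x,y]),None,fx=1.85,fy=1.85,interpolation=cv2.INTER_CUBIC))
st()
E
```

```text
blue
 (np.int32(1385), array([511.6,  19.2]), array([59.2, 88.2]), 'mean', array([513. ,  20.4], dtype=float32), 'axis', np.float32(-12.2), array([199., 222.]))
purple
 (np.int32(95), array([ 896. , -373.1]), array([ 9.5, 56.7]), 'mean', array([ 895.9, -372.2], dtype=float32), 'axis', np.float32(-74.9), array([ 27., 417.]))
 (np.int32(39), array([ 887.8, -321.3]), array([18.7, 17.9]), 'mean', array([ 888.4, -320.7], dtype=float32), 'axis', np.float32(52.6), array([ 30., 393.]))
 (np.int32(175), array([472.2, 115.9]), array([11.7, 63.6]), 'mean', array([471.7, 119.5], dtype=float32), 'axis', np.float32(-81.4), array([222., 170.]))
3.925 [ 0.4287 -0.0911  0.0135] [[0.997, -0.082, 0.0], [-0.082, -0.997, -0.0], [0.0, 0.0, -1.0]] [-0.83946719  0.48089778  0.57307618] 0.026410752666234754 0.0
```

View pics/c1.png

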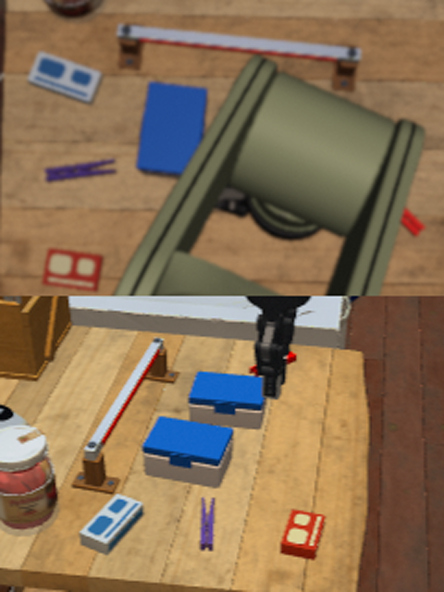

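Gripper stands just behind the right box with no contact yet. I'll push gently.

>>> send_rows([
  {"tx": 0.2,"ty": 0,"tz": 0,"wx": 0,"wy": 0,"wz": 0},
  {"tx": 0.2,"ty": 0,"tz": 0,"wx": 0,"wy": 0,"wz": 0},
  {"tx": 0.2,"ty": 0,"tz": 0,"wx": 0,"wy": 0,"wz": 0},
  {"tx": 0.2,"ty": 0,"tz": 0,"wx": 0,"wy": 0,"wz": 0},
  {"tx": 0.2,"ty": 0,"tz": 0,"wx": 0,"wy": 0,"wz": 0},
  {"tx": 0.2,"ty": 0,"tz": 0,"wx": 0,"wy": 0,"wz": 0},
  {"tx": 0.3,"ty": 0,"tz": 0,"wx": 0,"wy": 0,"wz": 0},
  {"tx": 0.3,"ty": 0,"tz": 0,"wx": 0,"wy": 0,"wz": 0},
  {"tx": 0.4,"ty": 0,"tz": 0,"wx": 0,"wy": 0,"wz": 0},
  {"tx": 0.4,"ty": 0,"tz": 0,"wx": 0,"wy": 0,"wz": 0},
  {"tx": 0.4,"ty": 0,"tz": 0,"wx": 0,"wy": 0,"wz": 0},
  {"tx": 0.4,"ty": 0,"tz": 0,"wx": 0,"wy": 0,"wz": 0},
])

```text
time_s: 5.42
ee_pos: [0.4626, -0.0938, 0.0135]
tcp_rot: [[0.997, -0.082, 0.0], [-0.082, -0.997, -0.0], [0.0, 0.0, -1.0]]
wrist_force: [-0.1, 0.5, 0.2]
grip_width: 0.0263
gripper_force: 0.0
```

```bash
python3 - <<'E'
from h import *
b=shot('side','s2');look(b,'side',.044);st()
E
```

```text
blue
 (np.int32(603), array([481.8, -74.3]), array([87.4, 82.6]), 'mean', array([484.4, -75.1], dtype=float32), 'axis', np.float32(-18.4), array([182., 262.]))
 (np.int32(904), array([510.9,  30.7]), array([79.7, 88.7]), 'mean', array([509.8,  27.4], dtype=float32), 'axis', np.float32(-11.0), array([208., 241.]))
purple
 (np.int32(109), array([470.3, 125. ]), array([ 9.8, 63.7]), 'mean', array([469.8, 127.4], dtype=float32), 'axis', np.float32(-80.1), array([255., 251.]))
5.475 [ 0.4632 -0.094   0.0136] [[0.997, -0.082, 0.001], [-0.082, -0.997, -0.0], [0.001, 0.0, -1.0]] [1.1207368  0.09319103 0.13112499] 0.025958085214650428 0.0
```

```bash
python3 - <<'E'
from h import *
for n in('s0','s1'): look(cv2.cvtColor(cv2.imread(f'pics/{n}.png'),4),'side',.044)
a=[cv2.imread(f'pics/{n}.png')[100:260,160:340] for n in('s0','s2')]
cv2.imwrite('pics/c2.png',cv2.resize(np.hstack(a),None,fx=2.2,fy=2.2,interpolation=cv2.INTER_CUBIC))
E
```

```text
blue
 (np.int32(709), array([481.8, -74.3]), array([87.4, 82.6]), 'mean', array([481.4, -78.1], dtype=float32), 'axis', np.float32(-6.5), array([181., 263.]))
 (np.int32(903), array([511. ,  30.6]), array([79.7, 88.9]), 'mean', array([509.9,  27.3], dtype=float32), 'axis', np.float32(-9.9), array([208., 241.]))
purple
 (np.int32(109), array([470.3, 125. ]), array([ 9.8, 63.7]), 'mean', array([469.8, 127.4], dtype=float32), 'axis', np.float32(-80.1), array([255., 251.]))
blue
 (np.int32(685), array([481.8, -74.3]), array([87.4, 82.6]), 'mean', array([482.8, -77.6], dtype=float32), 'axis', np.float32(-17.6), array([181., 263.]))
 (np.int32(904), array([511. ,  30.6]), array([79.7, 88.9]), 'mean', array([509.8,  27.4], dtype=float32), 'axis', np.float32(-10.6), array([208., 241.]))
purple
 (np.int32(109), array([470.3, 125. ]), array([ 9.8, 63.7]), 'mean', array([469.8, 127.4], dtype=float32), 'axis', np.float32(-80.1), array([255., 251.]))
```

View pics/c2.png

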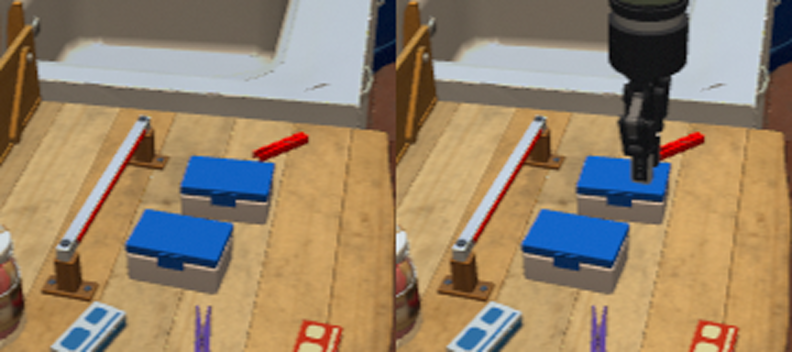

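```bash
python3 - <<'E'
from h import *
for z in(.0135,.03,.045,.06): print(z,np.round(proj('side',(.463,-.094,z)),1),np.round(proj('side',(.4287,-.0911,z)),1))
s=manip.observe();print({k:np.round(v,3).tolist() for k,v in s.items()})
for n in ('s1','s2'):
    im=cv2.imread(f'pics/{n}.png').max(2); print(n); print(im[160:200:3,258:300:3])
E
```

```text
0.0135 [189.  272.2] [191.3 286.9]
0.03 [183.1 272.3] [185.3 287.1]
0.045 [177.6 272.4] [179.8 287.4]
0.06 [172.  272.5] [174.2 287.6]
{'time_s': 5.475, 'qpos': [-0.384, 0.245, 1.94, 0.0, 0.956, 1.269], 'qd': [-0.001, -0.006, 0.008, -0.002, 0.002, -0.005], 'tau': [0.091, -32.536, -20.683, -0.025, 0.201, 0.005], 'ee_pos': [0.463, -0.094, 0.014], 'tcp_rot': [[0.997, -0.082, 0.001], [-0.082, -0.997, -0.0], [0.001, 0.0, -1.0]], 'wrist_force': [1.121, 0.093, 0.131], 'wrist_torque': [0.011, -0.023, 0.017], 'gripper_force': 0.0, 'grip_width': 0.026}
s1
[[193 182 186 206 208 205 208  18  40  29  21  24  24 215]
 [183 186 186 208 207 215 208  18  41  33  17  23 186 135]
 [186 190 198 214 202 193 194  18  20  19  18  23  53 178]
 [177 199 206 213 204 199 131  32  45  52  22  23  96 192]
 [200 199 182 152 152 196 206  54  22  20  19  39 132 203]
 [201 200 199 199 200 200 200 200  80  33  22  75 158 208]
 [200 200 200 200 199 202 199 199  77  42  23  88 205 202]
 [200 200 199 200 200 200 200 200  65  40  27 109 207 208]
 [199 200 200 199 200 199 199 199 105  73  49 176 204 213]
 [162 119  91 123
[... 408 characters left out ...]
9  19  61  37  18  25  69 230 182 221 130 106 177]
 [175 200  20  25  27  21  21  82 138 119 136 187 194 191]
 [199 199 180  82  33  22  67  53 187 203 206 189 198 202]
 [200 199 198  75  23  23  67 170 198 176 208 182 196 207]
 [199 199 199  75  32  20 104 198 200 190 185 194 204 202]
 [199 199 198  97  20  19 136 198 187 196 204 198 204 207]
 [198 199 199 199 198 199 198 198 141 199 192 200 203 211]
 [161 119  89 123 154 179 195 201  93 197 208 194 195 208]
 [ 80  79  79  72  69  79  79  78  87 189 206 205 208 195]
 [ 83  82  88  91 118 112 116 130 110 180 209 211 207 207]
 [113 114 114 114 114 114 114 113 171 193 208 212 212 209]
 [108 113 112 112 112 112 111 112 190 197 211 213 212 208]]
```

The box has not moved. In the picture the fingertips end over the lid at about (183,271), so they hover above it even though the reported z is 13 mm. I'll retract, then check tip height against the table.

>>> send_rows([
  {"tx": -1.7,"ty": 0,"tz": 0,"wx": 0,"wy": 0,"wz": 0},
  {"tx": -1.7,"ty": 0,"tz": 0,"wx": 0,"wy": 0,"wz": 0},
  {"tx": -1.7,"ty": 0,"tz": 0,"wx": 0,"wy": 0,"wz": 0},
  {"tx": 0,"ty": 0,"tz": 0,"wx": 0,"wy": 0,"wz": 0},
])

```text
time_s: 5.98
ee_pos: [0.4102, -0.0892, 0.0132]
tcp_rot: [[0.997, -0.082, -0.001], [-0.082, -0.997, 0.001], [-0.001, -0.0, -1.0]]
wrist_force: [1.0, -0.8, -0.6]
grip_width: 0.0266
gripper_force: 0.0
```

```bash
python3 - <<'E'
from h import *
b=shot('side','s3');s=manip.observe();p=np.array(s['ee_pos']);R=np.array(s['tcp_rot']);st()
im=cv2.resize(b[110:230,230:350],None,fx=5,fy=5,interpolation=cv2.INTER_CUBIC)[:,:,::-1].copy()
for dz,c in((0,(0,0,255)),(.02,(0,255,0)),(.04,(255,0,255))):
    for sg in(-1,1):
        r,cc=proj('side',p+R[:,1]*sg*.02+[0,0,dz]);print(dz,sg,round(r),round(cc));cv2.circle(im,(int((cc-230)*5),int((r-110)*5)),4,c,-1)
cv2.imwrite('pics/c3.png',im)
E
```

```text
6.025 [ 0.4115 -0.0896  0.0136] [[0.997, -0.082, 0.0], [-0.082, -0.997, -0.0], [0.0, 0.0, -1.0]] [ 0.23164593 -0.35061305  0.42488802] 0.025892519143928445 0.0
0 -1 197 293
0 1 187 296
0.02 -1 190 293
0.02 1 180 296
0.04 -1 183 293
0.04 1 173 297
```

View pics/c3.png

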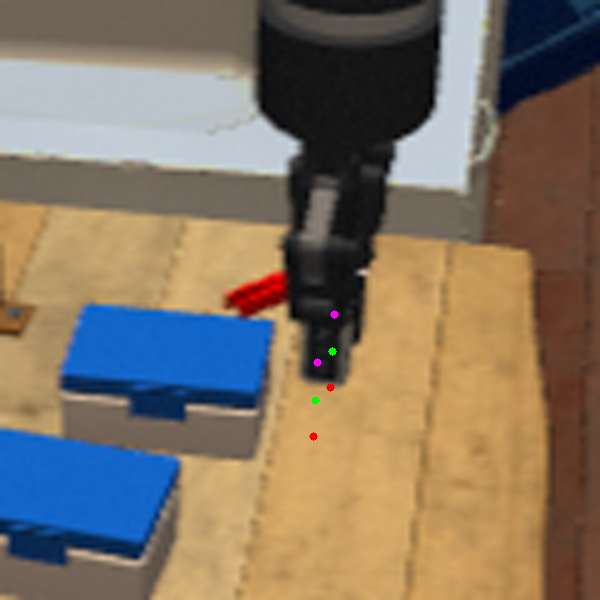

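Near fingertip is seen at about (186,294), but the reported pose predicts (197,293). That puts the true tip about 33 mm higher than reported. I'll lower in steps and watch the force.

>>> send_rows([
  {"tx": 0,"ty": 0,"tz": 0.7,"wx": 0,"wy": 0,"wz": 0},
  {"tx": 0,"ty": 0,"tz": 0.5,"wx": 0,"wy": 0,"wz": 0},
  {"tx": 0,"ty": 0,"tz": 0,"wx": 0,"wy": 0,"wz": 0},
])

```text
time_s: 6.4
ee_pos: [0.4111, -0.0894, 0.0008]
tcp_rot: [[0.997, -0.082, -0.001], [-0.082, -0.997, 0.001], [-0.001, -0.001, -1.0]]
wrist_force: [0.5, -0.4, -0.2]
grip_width: 0.0258
gripper_force: 0.0
```

```bash
python3 - <<'E'
from h import *
b=shot('side','s4');st();print(b.max(2)[160:212:2,282:308:2])
E
```

```text
6.45 [ 0.4112 -0.0895  0.001 ] [[0.997, -0.082, -0.001], [-0.082, -0.997, 0.0], [-0.001, -0.0, -1.0]] [ 0.64704541 -0.2335725   0.15280251] 0.026019388641611612 0.0
[[206 203 201  23 104 131 118  23  18  20  28  51 193]
 [204 204  96  61 127 123  85  44  24  28  25 160 195]
 [211 220  28  32  81  87  53  46  38  37  21 158 200]
 [231 170  34  22  43  45  27  26  21  22  22 172 213]
 [226 154  51  20  41  41  25  23  20  23  91 203 208]
 [123 110  54  21  40  52  27  20  20  22 131 198 202]
 [189 209 138  20  20  22  18  21  16  24 138 203 203]
 [202 160 151  18  37  28  24  21  18  31 164 206 208]
 [201 142 146  21  38  43  44  26  19  21 162 207 207]
 [201 125 165  22  23  23  22  22  21  25 174 211 212]
 [204 163 204 197  64  23  26  20  64  37 176 208 213]
 [169 168 196 184  65  32  36  24  83  25 186 211 212]
 [145 168 198 195  63  21  35  24  88 200 209 210 211]
 [130 168 186 188  64  18  25  22  87 200 213 205 205]
 [ 73 174 182 196  61  30  36  30  86 205 206 210 200]
 [ 88 192 208 209 117  73  63  59 105 207 197 206 209]
 [112 212 190 210 215 212 207 208 203 199 198 207 209]
 [146 213 202 209 213 214 214 209 202 197 199 206 213]
 [173 192 206 211 216 216 214 213 210 206 201 198 206]
 [183 187 208 216 218 213 213 209 210 209 210 218 210]
 [205 189 208 214 219 207 213 213 212 206 210 216 217]
 [209 186 210 216 218 211 216 214 212 209 211 217 213]
 [191 216 209 217 216 216 214 215 212 209 218 217 214]
 [178 207 212 216 217 216 213 210 210 209 212 213 217]
 [192 211 212 218 216 215 209 210 204 203 212 217 220]
 [184 204 213 218 216 216 213 205 196 196 212 215 213]]
```

>>> send_rows([
  {"tx": 0,"ty": 0,"tz": 0.5,"wx": 0,"wy": 0,"wz": 0},
  {"tx": 0,"ty": 0,"tz": 0.5,"wx": 0,"wy": 0,"wz": 0},
  {"tx": 0,"ty": 0,"tz": 0.3,"wx": 0,"wy": 0,"wz": 0},
  {"tx": 0,"ty": 0,"tz": 0,"wx": 0,"wy": 0,"wz": 0},
])

```text
time_s: 6.95
ee_pos: [0.411, -0.0895, -0.0119]
tcp_rot: [[0.997, -0.082, -0.001], [-0.082, -0.997, 0.0], [-0.001, -0.0, -1.0]]
wrist_force: [0.1, 0.8, -0.4]
grip_width: 0.0264
gripper_force: 0.0
```

>>> send_rows([
  {"tx": 0,"ty": 0,"tz": 0.4,"wx": 0,"wy": 0,"wz": 0},
  {"tx": 0,"ty": 0,"tz": 0.4,"wx": 0,"wy": 0,"wz": 0},
  {"tx": 0,"ty": 0,"tz": 0.2,"wx": 0,"wy": 0,"wz": 0},
  {"tx": 0,"ty": 0,"tz": 0,"wx": 0,"wy": 0,"wz": 0},
])

```text
time_s: 7.45
ee_pos: [0.4112, -0.0895, -0.0217]
tcp_rot: [[0.997, -0.082, -0.001], [-0.082, -0.997, 0.0], [-0.001, -0.0, -1.0]]
wrist_force: [-0.3, -0.6, -0.3]
grip_width: 0.0261
gripper_force: 0.0
```

```bash
python3 - <<'E'
from h import *
b=shot('side','s5');st()
m=b.max(2)[:,290:302]; print(m[184:212,::2].tolist())
p=np.array(manip.observe()['ee_pos'])
for dz in(.02,.03,.04): print(dz,proj('side',p+[0.0,.02,dz]))
E
```

```text
7.5 [ 0.4113 -0.0896 -0.0216] [[0.997, -0.082, -0.0], [-0.082, -0.997, 0.0], [-0.0, -0.0, -1.0]] [-0.12308773  0.44754564  0.20429611] 0.02603657773460026 0.0
[[46, 52, 50, 21, 19, 20], [35, 40, 43, 21, 28, 16], [25, 28, 28, 19, 26, 19], [22, 20, 22, 18, 53, 18], [59, 15, 22, 19, 68, 30], [59, 25, 39, 31, 77, 34], [50, 33, 29, 32, 78, 55], [51, 29, 27, 34, 79, 141], [48, 28, 26, 51, 101, 201], [50, 31, 27, 43, 103, 198], [49, 24, 25, 42, 94, 199], [51, 35, 30, 60, 94, 204], [41, 32, 28, 57, 126, 208], [39, 25, 20, 57, 151, 214], [98, 63, 38, 71, 176, 211], [202, 166, 122, 92, 192, 209], [219, 209, 215, 214, 213, 207], [219, 214, 216, 212, 209, 208], [219, 212, 217, 215, 214, 211], [219, 216, 218, 218, 218, 215], [218, 217, 215, 216, 215, 212], [218, 215, 217, 218, 213, 211], [219, 217, 215, 212, 212, 211], [220, 220, 215, 212, 209, 210], [218, 218, 211, 212, 207, 205], [215, 213, 210, 208, 203, 197], [217, 218, 214, 206, 198, 200], [221, 218, 214, 206, 194, 205]]
0.02 (np.float64(202.9395409985658), np.float64(293.16310861209695))
0.03 (np.float64(199.36805758518858), np.float64(293.35819992870046))
0.04 (np.float64(195.75546381775015), np.float64(293.5555368872883))
```

Tip is now about 9 mm above the table (reported z ≈ true − 31 mm). Pushing the right box now.

>>> send_rows([
  {"tx": 0.5,"ty": 0,"tz": 0,"wx": 0,"wy": 0,"wz": 0},
  {"tx": 0.4,"ty": 0,"tz": 0,"wx": 0,"wy": 0,"wz": 0},
  {"tx": 0.2,"ty": 0,"tz": 0,"wx": 0,"wy": 0,"wz": 0},
  {"tx": 0.2,"ty": 0,"tz": 0,"wx": 0,"wy": 0,"wz": 0},
  {"tx": 0.2,"ty": 0,"tz": 0,"wx": 0,"wy": 0,"wz": 0},
  {"tx": 0.2,"ty": 0,"tz": 0,"wx": 0,"wy": 0,"wz": 0},
  {"tx": 0.2,"ty": 0,"tz": 0,"wx": 0,"wy": 0,"wz": 0},
  {"tx": 0.2,"ty": 0,"tz": 0,"wx": 0,"wy": 0,"wz": 0},
  {"tx": 0.2,"ty": 0,"tz": 0,"wx": 0,"wy": 0,"wz": 0},
  {"tx": 0.2,"ty": 0,"tz": 0,"wx": 0,"wy": 0,"wz": 0},
  {"tx": 0.2,"ty": 0,"tz": 0,"wx": 0,"wy": 0,"wz": 0},
  {"tx": 0.2,"ty": 0,"tz": 0,"wx": 0,"wy": 0,"wz": 0},
])

```text
time_s: 9.0
ee_pos: [0.4405, -0.092, -0.0215]
tcp_rot: [[0.997, -0.082, 0.0], [-0.082, -0.997, 0.0], [0.0, -0.0, -1.0]]
wrist_force: [-1.6, 1.1, 0.5]
grip_width: 0.0259
gripper_force: 0.6
```

```bash
python3 - <<'E'
from h import *
b=shot('side','s6');look(b,'side',.044);st()
E
```

```text
blue
 (np.int32(640), array([494.3, -78.4]), array([82.5, 88.2]), 'mean', array([497.8, -80.7], dtype=float32), 'axis', np.float32(-36.6), array([180., 256.]))
 (np.int32(901), array([510.9,  30.7]), array([79.7, 88.7]), 'mean', array([509.9,  27.4], dtype=float32), 'axis', np.float32(-11.4), array([208., 241.]))
purple
 (np.int32(109), array([470.3, 125. ]), array([ 9.8, 63.7]), 'mean', array([469.8, 127.4], dtype=float32), 'axis', np.float32(-80.1), array([255., 251.]))
9.05 [ 0.4408 -0.0921 -0.0215] [[0.997, -0.082, 0.001], [-0.082, -0.997, -0.0], [0.001, 0.0, -1.0]] [-0.08567588 -0.43747028 -1.46719196] 0.026067121376542417 0.5713976919651031
```

The box is sliding. I'll carry on to about 10 mm short of the bar.

>>> send_rows([
  {"tx": 0.3,"ty": 0,"tz": 0,"wx": 0,"wy": 0,"wz": 0},
  {"tx": 0.3,"ty": 0,"tz": 0,"wx": 0,"wy": 0,"wz": 0},
  {"tx": 0.3,"ty": 0,"tz": 0,"wx": 0,"wy": 0,"wz": 0},
  {"tx": 0.3,"ty": 0,"tz": 0,"wx": 0,"wy": 0,"wz": 0},
  {"tx": 0.3,"ty": 0,"tz": 0,"wx": 0,"wy": 0,"wz": 0},
  {"tx": 0.3,"ty": 0,"tz": 0,"wx": 0,"wy": 0,"wz": 0},
  {"tx": 0.3,"ty": 0,"tz": 0,"wx": 0,"wy": 0,"wz": 0},
  {"tx": 0.3,"ty": 0,"tz": 0,"wx": 0,"wy": 0,"wz": 0},
  {"tx": 0.3,"ty": 0,"tz": 0,"wx": 0,"wy": 0,"wz": 0},
  {"tx": 0.3,"ty": 0,"tz": 0,"wx": 0,"wy": 0,"wz": 0},
  {"tx": 0.3,"ty": 0,"tz": 0,"wx": 0,"wy": 0,"wz": 0},
  {"tx": 0.2,"ty": 0,"tz": 0,"wx": 0,"wy": 0,"wz": 0},
])

```text
time_s: 10.55
ee_pos: [0.4754, -0.0949, -0.0215]
tcp_rot: [[0.997, -0.082, -0.0], [-0.082, -0.997, -0.0], [-0.0, 0.0, -1.0]]
wrist_force: [-2.9, -0.7, 2.8]
grip_width: 0.0258
gripper_force: 1.5
```

```bash
python3 - <<'E'
from h import *
b=shot('side','s7');look(b,'side',.044);st();a=shot('top','t7');look(a)
E
```

```text
blue
 (np.int32(607), array([529.7, -81.9]), array([82.1, 88.9]), 'mean', array([533.1, -84. ], dtype=float32), 'axis', np.float32(-42.0), array([178., 241.]))
 (np.int32(900), array([510.9,  30.7]), array([79.7, 88.7]), 'mean', array([509.9,  27.4], dtype=float32), 'axis', np.float32(-11.0), array([208., 241.]))
purple
 (np.int32(109), array([470.3, 125. ]), array([ 9.8, 63.7]), 'mean', array([469.8, 127.4], dtype=float32), 'axis', np.float32(-80.1), array([255., 251.]))
10.6 [ 0.4758 -0.095  -0.0214] [[0.997, -0.082, 0.001], [-0.082, -0.997, -0.0], [0.001, 0.0, -1.0]] [-1.18746635  0.02354262  0.46553485] 0.026023163893601795 0.766244363039732
blue
 (np.int32(875), array([512.1,  23.3]), array([50.9, 89.1]), 'mean', array([520.1,  28.4], dtype=float32), 'axis', np.float32(-20.7), array([195., 218.]))
purple
 (np.int32(93), array([ 895.9, -372.1]), array([ 9.5, 54.7]), 'mean', array([ 895.9, -372.1], dtype=float32), 'axis', np.float32(-74.6), array([ 27., 417.]))
 (np.int32(38), array([ 887.8, -321.3]), array([18.7, 17.9]), 'mean', array([ 888.2, -320.9], dtype=float32), 'axis', np.float32(58.0), array([ 30., 393.]))
 (np.int32(176), array([472.3, 115.9]), array([11.8, 63.7]), 'mean', array([471.7, 119.6], dtype=float32), 'axis', np.float32(-81.6), array([222., 170.]))
```

>>> send_rows([
  {"tx": 0.15,"ty": 0,"tz": 0,"wx": 0,"wy": 0,"wz": 0},
  {"tx": 0.15,"ty": 0,"tz": 0,"wx": 0,"wy": 0,"wz": 0},
  {"tx": 0.15,"ty": 0,"tz": 0,"wx": 0,"wy": 0,"wz": 0},
  {"tx": 0.15,"ty": 0,"tz": 0,"wx": 0,"wy": 0,"wz": 0},
  {"tx": 0.1,"ty": 0,"tz": 0,"wx": 0,"wy": 0,"wz": 0},
  {"tx": 0.1,"ty": 0,"tz": 0,"wx": 0,"wy": 0,"wz": 0},
])

```text
time_s: 11.4
ee_pos: [0.4832, -0.0955, -0.0215]
tcp_rot: [[0.997, -0.082, -0.0], [-0.082, -0.997, 0.0], [-0.0, -0.0, -1.0]]
wrist_force: [-2.2, 0.2, 1.0]
grip_width: 0.0264
gripper_force: 1.2
```

>>> send_rows([
  {"tx": 0.1,"ty": 0,"tz": 0,"wx": 0,"wy": 0,"wz": 0},
  {"tx": 0.1,"ty": 0,"tz": 0,"wx": 0,"wy": 0,"wz": 0},
])

```text
time_s: 11.65
ee_pos: [0.4852, -0.0957, -0.0215]
tcp_rot: [[0.997, -0.082, 0.0], [-0.082, -0.997, 0.0], [0.0, -0.0, -1.0]]
wrist_force: [-1.6, 0.7, 0.4]
grip_width: 0.026
gripper_force: 1.1
```

>>> send_rows([
  {"tx": 0.1,"ty": 0,"tz": 0,"wx": 0,"wy": 0,"wz": 0},
  {"tx": 0.1,"ty": 0,"tz": 0,"wx": 0,"wy": 0,"wz": 0},
])

```text
time_s: 11.9
ee_pos: [0.4872, -0.0959, -0.0215]
tcp_rot: [[0.997, -0.082, -0.0], [-0.082, -0.997, 0.0], [-0.0, -0.0, -1.0]]
wrist_force: [-3.4, -0.2, 0.1]
grip_width: 0.0262
gripper_force: 1.1
```

>>> send_rows([
  {"tx": 0.1,"ty": 0,"tz": 0,"wx": 0,"wy": 0,"wz": 0},
])

```text
time_s: 12.02
ee_pos: [0.4882, -0.096, -0.0215]
tcp_rot: [[0.997, -0.082, 0.0], [-0.082, -0.997, -0.0], [0.0, 0.0, -1.0]]
wrist_force: [-2.9, -0.3, 0.6]
grip_width: 0.026
gripper_force: 1.1
```

>>> send_rows([
  {"tx": 0.1,"ty": 0,"tz": 0,"wx": 0,"wy": 0,"wz": 0},
])

```text
time_s: 12.15
ee_pos: [0.4892, -0.096, -0.0215]
tcp_rot: [[0.997, -0.082, 0.0], [-0.082, -0.997, 0.0], [0.0, -0.0, -1.0]]
wrist_force: [-2.7, -0.0, 0.1]
grip_width: 0.026
gripper_force: 1.1
```

>>> send_rows([
  {"tx": 0.1,"ty": 0,"tz": 0,"wx": 0,"wy": 0,"wz": 0},
])

```text
time_s: 12.28
ee_pos: [0.4902, -0.0961, -0.0215]
tcp_rot: [[0.997, -0.082, -0.0], [-0.082, -0.997, -0.0], [-0.0, 0.0, -1.0]]
wrist_force: [-2.1, 0.1, -0.1]
grip_width: 0.0263
gripper_force: 1.1
```

>>> send_rows([
  {"tx": 0.1,"ty": 0,"tz": 0,"wx": 0,"wy": 0,"wz": 0},
])

```text
time_s: 12.4
ee_pos: [0.4912, -0.0962, -0.0215]
tcp_rot: [[0.997, -0.082, 0.0], [-0.082, -0.997, 0.0], [0.0, -0.0, -1.0]]
wrist_force: [-2.0, 0.6, 0.7]
grip_width: 0.0262
gripper_force: 1.0
```

>>> send_rows([
  {"tx": 0.1,"ty": 0,"tz": 0,"wx": 0,"wy": 0,"wz": 0},
])

```text
time_s: 12.52
ee_pos: [0.4922, -0.0963, -0.0215]
tcp_rot: [[0.997, -0.082, 0.0], [-0.082, -0.997, 0.0], [0.0, -0.0, -1.0]]
wrist_force: [-2.8, 0.3, 1.0]
grip_width: 0.026
gripper_force: 1.0
```

>>> send_rows([
  {"tx": 0.1,"ty": 0,"tz": 0,"wx": 0,"wy": 0,"wz": 0},
])

```text
time_s: 12.65
ee_pos: [0.4932, -0.0964, -0.0215]
tcp_rot: [[0.997, -0.082, 0.0], [-0.082, -0.997, -0.0], [0.0, 0.0, -1.0]]
wrist_force: [-1.5, 0.4, 0.3]
grip_width: 0.026
gripper_force: 1.0
```

>>> send_rows([
  {"tx": 0.1,"ty": 0,"tz": 0,"wx": 0,"wy": 0,"wz": 0},
  {"tx": 0.1,"ty": 0,"tz": 0,"wx": 0,"wy": 0,"wz": 0},
])

```text
time_s: 12.9
ee_pos: [0.4952, -0.0965, -0.0215]
tcp_rot: [[0.997, -0.082, -0.0], [-0.082, -0.997, 0.0], [-0.0, -0.0, -1.0]]
wrist_force: [-1.6, 0.0, -0.1]
grip_width: 0.0263
gripper_force: 1.0
```

>>> send_rows([
  {"tx": 0.1,"ty": 0,"tz": 0,"wx": 0,"wy": 0,"wz": 0},
  {"tx": 0.1,"ty": 0,"tz": 0,"wx": 0,"wy": 0,"wz": 0},
])

```text
time_s: 13.15
ee_pos: [0.4972, -0.0967, -0.0215]
tcp_rot: [[0.997, -0.082, 0.0], [-0.082, -0.997, -0.0], [0.0, 0.0, -1.0]]
wrist_force: [-2.5, 0.6, -0.4]
grip_width: 0.0259
gripper_force: 1.0
```

>>> send_rows([
  {"tx": 0.1,"ty": 0,"tz": 0,"wx": 0,"wy": 0,"wz": 0},
  {"tx": 0.1,"ty": 0,"tz": 0,"wx": 0,"wy": 0,"wz": 0},
  {"tx": 0.1,"ty": 0,"tz": 0,"wx": 0,"wy": 0,"wz": 0},
])

```text
time_s: 13.52
ee_pos: [0.5002, -0.0969, -0.0215]
tcp_rot: [[0.997, -0.082, 0.0], [-0.082, -0.997, -0.0], [0.0, -0.0, -1.0]]
wrist_force: [-1.9, 0.7, 0.6]
grip_width: 0.0258
gripper_force: 1.0
```

```bash
python3 - <<'E'
from h import *
b=shot('side','s8');look(b,'side',.044);st()
c=b[130:250,160:320,::-1];cv2.imwrite('pics/c8.png',cv2.resize(c,None,fx=4,fy=4,interpolation=cv2.INTER_CUBIC))
E
```

```text
blue
 (np.int32(520), array([548.9, -84.4]), array([83.6, 78.2]), 'mean', array([553.7, -84.6], dtype=float32), 'axis', np.float32(-57.5), array([177., 232.]))
 (np.int32(901), array([510.9,  30.7]), array([79.7, 88.7]), 'mean', array([509.9,  27.4], dtype=float32), 'axis', np.float32(-10.9), array([208., 241.]))
purple
 (np.int32(109), array([470.3, 125. ]), array([ 9.8, 63.7]), 'mean', array([469.8, 127.4], dtype=float32), 'axis', np.float32(-80.1), array([255., 251.]))
13.575 [ 0.5004 -0.097  -0.0215] [[0.997, -0.082, 0.0], [-0.082, -0.997, -0.0], [0.0, 0.0, -1.0]] [-2.07114379  0.28156954 -0.38900816] 0.026073840450973416 0.6189924012869596
```

View pics/c8.png

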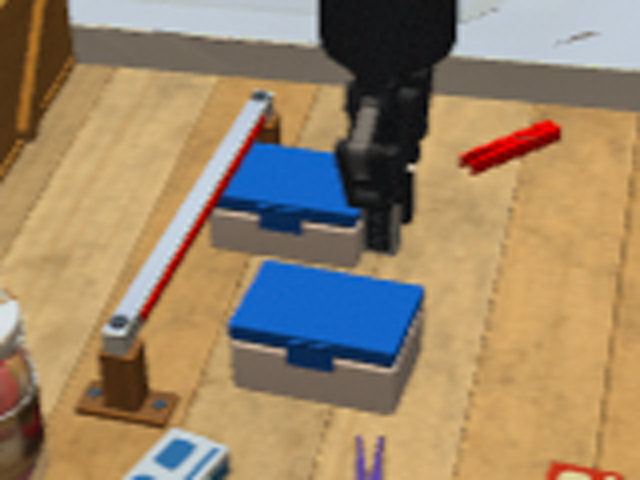

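The lid's front edge is passing under the bar at about 2 N, so this box clears. I'll push on.

>>> send_rows([
  {"tx": 0.2,"ty": 0,"tz": 0,"wx": 0,"wy": 0,"wz": 0},
  {"tx": 0.3,"ty": 0,"tz": 0,"wx": 0,"wy": 0,"wz": 0},
  {"tx": 0.3,"ty": 0,"tz": 0,"wx": 0,"wy": 0,"wz": 0},
  {"tx": 0.3,"ty": 0,"tz": 0,"wx": 0,"wy": 0,"wz": 0},
  {"tx": 0.3,"ty": 0,"tz": 0,"wx": 0,"wy": 0,"wz": 0},
  {"tx": 0.3,"ty": 0,"tz": 0,"wx": 0,"wy": 0,"wz": 0},
  {"tx": 0.3,"ty": 0,"tz": 0,"wx": 0,"wy": 0,"wz": 0},
  {"tx": 0.3,"ty": 0,"tz": 0,"wx": 0,"wy": 0,"wz": 0},
  {"tx": 0.3,"ty": 0,"tz": 0,"wx": 0,"wy": 0,"wz": 0},
  {"tx": 0.3,"ty": 0,"tz": 0,"wx": 0,"wy": 0,"wz": 0},
])

```text
time_s: 14.82
ee_pos: [0.5292, -0.0993, -0.0215]
tcp_rot: [[0.997, -0.082, -0.0], [-0.082, -0.997, 0.0], [-0.0, -0.0, -1.0]]
wrist_force: [-2.3, 1.0, 0.0]
grip_width: 0.0263
gripper_force: 0.9
```

>>> send_rows([
  {"tx": 0.3,"ty": 0,"tz": 0,"wx": 0,"wy": 0,"wz": 0},
  {"tx": 0.3,"ty": 0,"tz": 0,"wx": 0,"wy": 0,"wz": 0},
  {"tx": 0.3,"ty": 0,"tz": 0,"wx": 0,"wy": 0,"wz": 0},
  {"tx": 0.3,"ty": 0,"tz": 0,"wx": 0,"wy": 0,"wz": 0},
  {"tx": 0.3,"ty": 0,"tz": 0,"wx": 0,"wy": 0,"wz": 0},
  {"tx": 0.3,"ty": 0,"tz": 0,"wx": 0,"wy": 0,"wz": 0},
  {"tx": 0.3,"ty": 0,"tz": 0,"wx": 0,"wy": 0,"wz": 0},
  {"tx": 0.3,"ty": 0,"tz": 0,"wx": 0,"wy": 0,"wz": 0},
  {"tx": 0.3,"ty": 0,"tz": 0,"wx": 0,"wy": 0,"wz": 0},
  {"tx": 0.3,"ty": 0,"tz": 0,"wx": 0,"wy": 0,"wz": 0},
  {"tx": 0.1,"ty": 0,"tz": 0,"wx": 0,"wy": 0,"wz": 0},
])

```text
time_s: 16.2
ee_pos: [0.5602, -0.1019, -0.0214]
tcp_rot: [[0.997, -0.082, 0.0], [-0.082, -0.997, -0.0], [0.0, 0.0, -1.0]]
wrist_force: [-2.9, 0.4, 1.6]
grip_width: 0.0263
gripper_force: 1.4
```

>>> send_rows([
  {"tx": -1.5,"ty": 0,"tz": 0,"wx": 0,"wy": 0,"wz": 0},
  {"tx": -1.5,"ty": 0,"tz": -1,"wx": 0,"wy": 0,"wz": 0},
  {"tx": 0,"ty": 0,"tz": -4,"wx": 0,"wy": 0,"wz": 0},
  {"tx": 0,"ty": 0,"tz": -4,"wx": 0,"wy": 0,"wz": 0},
  {"tx": -2.6,"ty": -3,"tz": 0,"wx": 0,"wy": 0,"wz": 0},
  {"tx": -2.6,"ty": -3,"tz": 0,"wx": 0,"wy": 0,"wz": 0},
  {"tx": -2.6,"ty": -3,"tz": 0,"wx": 0,"wy": 0,"wz": 0},
  {"tx": -2.7,"ty": -2.7,"tz": 0,"wx": 0,"wy": 0,"wz": 0},
  {"tx": 0,"ty": 0,"tz": 0,"wx": 0,"wy": 0,"wz": 0},
])

```text
time_s: 17.32
ee_pos: [0.4337, 0.0274, 0.0684]
tcp_rot: [[0.997, -0.079, 0.0], [-0.079, -0.997, 0.0], [0.0, -0.0, -1.0]]
wrist_force: [0.1, -0.6, -0.1]
grip_width: 0.0263
gripper_force: 0.0
```

```bash
python3 - <<'E'
from h import *
a=shot('top','t9');look(a);b=shot('side','s9');look(b,'side',.044);st()
E
```

```text
blue
 (np.int32(759), array([ 632.6, -107.9]), array([58. , 51.3]), 'mean', array([ 632.1, -107.8], dtype=float32), 'axis', np.float32(86.3), array([139., 292.]))
 (np.int32(239), array([ 579.2, -103.5]), array([55.6, 15.6]), 'mean', array([ 579.2, -103.5], dtype=float32), 'axis', np.float32(85.5), array([166., 289.]))
purple
 (np.int32(96), array([ 896.1, -373.1]), array([ 9.9, 56.8]), 'mean', array([ 895.8, -372.3], dtype=float32), 'axis', np.float32(-74.2), array([ 27., 417.]))
 (np.int32(37), array([ 887.8, -321.3]), array([18.7, 17.9]), 'mean', array([ 888.2, -320.6], dtype=float32), 'axis', np.float32(56.0), array([ 30., 393.]))
blue
 (np.int32(345), array([632.7, -90.6]), array([82. , 48.2]), 'mean', array([631. , -95.4], dtype=float32), 'axis', np.float32(-86.1), array([171., 201.]))
 (np.int32(902), array([511. ,  30.6]), array([79.7, 88.9]), 'mean', array([509.8,  27.3], dtype=float32), 'axis', np.float32(-10.5), array([208., 241.]))
purple
 (np.int32(110), array([470.3, 125. ]), array([ 9.8, 63.7]), 'mean', array([469.8, 127.6], dtype=float32), 'axis', np.float32(-80.1), array([255., 251.]))
17.425 [0.4363 0.0257 0.0692] [[0.997, -0.081, 0.003], [-0.081, -0.997, -0.001], [0.003, 0.0, -1.0]] [ 1.35612705 -0.07320825 -0.62006915] 0.026175362829933803 0.0
```

The right box is through: 51 mm of its lid shows beyond the bar, more than half. Next, the left box.

>>> send_rows([
  {"tx": 0,"ty": 0,"tz": 4,"wx": 0,"wy": 0,"wz": 0},
  {"tx": 0,"ty": 0,"tz": 3,"wx": 0,"wy": 0,"wz": 0},
  {"tx": 0,"ty": 0,"tz": 1.5,"wx": 0,"wy": 0,"wz": 0},
  {"tx": 0,"ty": 0,"tz": 0.5,"wx": 0,"wy": 0,"wz": 0},
  {"tx": 0.5,"ty": 0,"tz": 0,"wx": 0,"wy": 0,"wz": 0},
  {"tx": 0.4,"ty": 0,"tz": 0,"wx": 0,"wy": 0,"wz": 0},
  {"tx": 0.2,"ty": 0,"tz": 0,"wx": 0,"wy": 0,"wz": 0},
  {"tx": 0.2,"ty": 0,"tz": 0,"wx": 0,"wy": 0,"wz": 0},
  {"tx": 0.2,"ty": 0,"tz": 0,"wx": 0,"wy": 0,"wz": 0},
  {"tx": 0.2,"ty": 0,"tz": 0,"wx": 0,"wy": 0,"wz": 0},
  {"tx": 0.2,"ty": 0,"tz": 0,"wx": 0,"wy": 0,"wz": 0},
  {"tx": 0.2,"ty": 0,"tz": 0,"wx": 0,"wy": 0,"wz": 0},
])

```text
time_s: 18.92
ee_pos: [0.4559, 0.0241, -0.0215]
tcp_rot: [[0.997, -0.082, -0.0], [-0.082, -0.997, 0.0], [-0.0, -0.0, -1.0]]
wrist_force: [-1.0, -0.0, 0.0]
grip_width: 0.0264
gripper_force: 1.2
```

>>> send_rows([
  {"tx": 0.2,"ty": 0,"tz": 0,"wx": 0,"wy": 0,"wz": 0},
  {"tx": 0.3,"ty": 0,"tz": 0,"wx": 0,"wy": 0,"wz": 0},
  {"tx": 0.3,"ty": 0,"tz": 0,"wx": 0,"wy": 0,"wz": 0},
  {"tx": 0.3,"ty": 0,"tz": 0,"wx": 0,"wy": 0,"wz": 0},
  {"tx": 0.3,"ty": 0,"tz": 0,"wx": 0,"wy": 0,"wz": 0},
  {"tx": 0.3,"ty": 0,"tz": 0,"wx": 0,"wy": 0,"wz": 0},
  {"tx": 0.3,"ty": 0,"tz": 0,"wx": 0,"wy": 0,"wz": 0},
  {"tx": 0.3,"ty": 0,"tz": 0,"wx": 0,"wy": 0,"wz": 0},
  {"tx": 0.2,"ty": 0,"tz": 0,"wx": 0,"wy": 0,"wz": 0},
  {"tx": 0.2,"ty": 0,"tz": 0,"wx": 0,"wy": 0,"wz": 0},
])

```text
time_s: 20.18
ee_pos: [0.4828, 0.0219, -0.0215]
tcp_rot: [[0.997, -0.082, -0.0], [-0.082, -0.997, 0.0], [-0.0, 0.0, -1.0]]
wrist_force: [-1.9, -0.1, 0.4]
grip_width: 0.0261
gripper_force: 1.0
```

```bash
python3 - <<'E'
from h import *
a=shot('top','t10');look(a);b=shot('side','s10');look(b,'side',.044);st()
E
```

```text
blue
 (np.int32(757), array([ 632.7, -107.8]), array([58. , 51.1]), 'mean', array([ 632.1, -107.8], dtype=float32), 'axis', np.float32(86.0), array([139., 292.]))
 (np.int32(238), array([ 579.3, -103.5]), array([55.6, 15.4]), 'mean', array([ 579.3, -103.4], dtype=float32), 'axis', np.float32(85.6), array([165., 289.]))
purple
 (np.int32(94), array([ 895.9, -373.1]), array([ 9.5, 56.7]), 'mean', array([ 895.7, -372.3], dtype=float32), 'axis', np.float32(-74.7), array([ 27., 417.]))
 (np.int32(38), array([ 887.8, -321.3]), array([18.7, 17.9]), 'mean', array([ 888.4, -320.9], dtype=float32), 'axis', np.float32(48.9), array([ 30., 393.]))
 (np.int32(95), array([473.5, 107.4]), array([13.9, 57.5]), 'mean', array([475.1, 106.5], dtype=float32), 'axis', np.float32(-85.1), array([221., 177.]))
blue
 (np.int32(345), array([632.7, -90.6]), array([82. , 48.2]), 'mean', array([631. , -95.4], dtype=float32), 'axis', np.float32(-86.1), array([171., 201.]))
 (np.int32(738), array([537.6,  29.4]), array([79.9, 88.5]), 'mean', array([543.3,  28.3], dtype=float32), 'axis', np.float32(-44.0), array([207., 225.]))
purple
 (np.int32(110), array([470.3, 125. ]), array([ 9.8, 63.7]), 'mean', array([469.8, 127.6], dtype=float32), 'axis', np.float32(-80.1), array([255., 251.]))
20.275 [ 0.4833  0.0218 -0.0214] [[0.997, -0.082, 0.001], [-0.082, -0.997, -0.0], [0.001, 0.0, -1.0]] [-0.97656184 -0.49419523 -0.29353095] 0.02589828736611835 0.372490338049829
```

>>> send_rows([
  {"tx": 0.15,"ty": 0,"tz": 0,"wx": 0,"wy": 0,"wz": 0},
  {"tx": 0.15,"ty": 0,"tz": 0,"wx": 0,"wy": 0,"wz": 0},
  {"tx": 0.15,"ty": 0,"tz": 0,"wx": 0,"wy": 0,"wz": 0},
  {"tx": 0.15,"ty": 0,"tz": 0,"wx": 0,"wy": 0,"wz": 0},
  {"tx": 0.1,"ty": 0,"tz": 0,"wx": 0,"wy": 0,"wz": 0},
  {"tx": 0.1,"ty": 0,"tz": 0,"wx": 0,"wy": 0,"wz": 0},
])

```text
time_s: 21.02
ee_pos: [0.4908, 0.0213, -0.0215]
tcp_rot: [[0.997, -0.082, -0.0], [-0.082, -0.997, 0.0], [-0.0, -0.0, -1.0]]
wrist_force: [-2.4, 0.6, 2.2]
grip_width: 0.0262
gripper_force: 1.6
```

>>> send_rows([
  {"tx": 0.1,"ty": 0,"tz": 0,"wx": 0,"wy": 0,"wz": 0},
  {"tx": 0.1,"ty": 0,"tz": 0,"wx": 0,"wy": 0,"wz": 0},
])

```text
time_s: 21.28
ee_pos: [0.4928, 0.0211, -0.0215]
tcp_rot: [[0.997, -0.082, -0.0], [-0.082, -0.997, -0.0], [-0.0, 0.0, -1.0]]
wrist_force: [-2.5, 0.7, 2.1]
grip_width: 0.0262
gripper_force: 1.5
```

>>> send_rows([
  {"tx": 0.1,"ty": 0,"tz": 0,"wx": 0,"wy": 0,"wz": 0},
])

```text
time_s: 21.4
ee_pos: [0.4938, 0.021, -0.0215]
tcp_rot: [[0.997, -0.082, 0.0], [-0.082, -0.997, -0.0], [0.0, 0.0, -1.0]]
wrist_force: [-2.6, 0.1, 2.8]
grip_width: 0.0261
gripper_force: 1.5
```

>>> send_rows([
  {"tx": 0.1,"ty": 0,"tz": 0,"wx": 0,"wy": 0,"wz": 0},
])

```text
time_s: 21.52
ee_pos: [0.4948, 0.0209, -0.0215]
tcp_rot: [[0.997, -0.082, 0.0], [-0.082, -0.997, 0.0], [0.0, -0.0, -1.0]]
wrist_force: [-3.0, 0.2, 2.1]
grip_width: 0.0262
gripper_force: 1.5
```

>>> send_rows([
  {"tx": 0.05,"ty": 0,"tz": 0,"wx": 0,"wy": 0,"wz": 0},
  {"tx": 0.05,"ty": 0,"tz": 0,"wx": 0,"wy": 0,"wz": 0},
])

```text
time_s: 21.78
ee_pos: [0.4957, 0.0208, -0.0215]
tcp_rot: [[0.997, -0.082, -0.0], [-0.082, -0.997, -0.0], [-0.0, 0.0, -1.0]]
wrist_force: [-2.7, -0.1, 1.9]
grip_width: 0.0261
gripper_force: 1.5
```

>>> send_rows([
  {"tx": 0.05,"ty": 0,"tz": 0,"wx": 0,"wy": 0,"wz": 0},
  {"tx": 0.05,"ty": 0,"tz": 0,"wx": 0,"wy": 0,"wz": 0},
])

```text
time_s: 22.02
ee_pos: [0.4968, 0.0208, -0.0215]
tcp_rot: [[0.997, -0.082, 0.0], [-0.082, -0.997, 0.0], [0.0, -0.0, -1.0]]
wrist_force: [-2.6, 0.8, 1.6]
grip_width: 0.0262
gripper_force: 1.4
```

>>> send_rows([
  {"tx": 0.05,"ty": 0,"tz": 0,"wx": 0,"wy": 0,"wz": 0},
])

```text
time_s: 22.15
ee_pos: [0.4973, 0.0207, -0.0215]
tcp_rot: [[0.997, -0.082, -0.0], [-0.082, -0.997, 0.0], [-0.0, -0.0, -1.0]]
wrist_force: [-2.3, -0.2, 1.4]
grip_width: 0.0259
gripper_force: 1.4
```

>>> send_rows([
  {"tx": 0.05,"ty": 0,"tz": 0,"wx": 0,"wy": 0,"wz": 0},
])

```text
time_s: 22.28
ee_pos: [0.4972, 0.0207, -0.0216]
tcp_rot: [[0.997, -0.082, -0.001], [-0.082, -0.997, 0.0], [-0.001, 0.0, -1.0]]
wrist_force: [-3.7, 0.6, 3.7]
grip_width: 0.0263
gripper_force: 2.3
```

>>> send_rows([
  {"tx": 0.05,"ty": 0,"tz": 0,"wx": 0,"wy": 0,"wz": 0},
])

```text
time_s: 22.4
ee_pos: [0.4972, 0.0207, -0.0217]
tcp_rot: [[0.997, -0.082, -0.002], [-0.082, -0.997, 0.0], [-0.002, -0.0, -1.0]]
wrist_force: [-6.6, 0.3, 4.4]
grip_width: 0.0261
gripper_force: 3.0
```

>>> send_rows([
  {"tx": 0.05,"ty": 0,"tz": 0,"wx": 0,"wy": 0,"wz": 0},
])

```text
time_s: 22.52
ee_pos: [0.4971, 0.0207, -0.0218]
tcp_rot: [[0.997, -0.082, -0.003], [-0.082, -0.997, 0.0], [-0.003, 0.0, -1.0]]
wrist_force: [-6.9, 0.4, 4.1]
grip_width: 0.0264
gripper_force: 3.5
```

>>> send_rows([
  {"tx": 0.05,"ty": 0,"tz": 0,"wx": 0,"wy": 0,"wz": 0},
])

```text
time_s: 22.65
ee_pos: [0.4971, 0.0208, -0.0219]
tcp_rot: [[0.997, -0.082, -0.004], [-0.082, -0.997, 0.0], [-0.004, 0.0, -1.0]]
wrist_force: [-8.0, 0.5, 5.2]
grip_width: 0.0263
gripper_force: 4.1
```

The left box stopped against the bar: force rose from 2 to 8 N with no motion. It is the tall one, so I back off and lift.

>>> send_rows([
  {"tx": -0.5,"ty": 0,"tz": 0,"wx": 0,"wy": 0,"wz": 0},
  {"tx": -1,"ty": 0,"tz": 0,"wx": 0,"wy": 0,"wz": 0},
  {"tx": -1.5,"ty": 0,"tz": 0,"wx": 0,"wy": 0,"wz": 0},
  {"tx": 0,"ty": 0,"tz": -4.5,"wx": 0,"wy": 0,"wz": 0},
  {"tx": 0,"ty": 0,"tz": -4.5,"wx": 0,"wy": 0,"wz": 0},
  {"tx": 0,"ty": 0,"tz": -4,"wx": 0,"wy": 0,"wz": 0},
  {"tx": 0,"ty": 0,"tz": 0,"wx": 0,"wy": 0,"wz": 0},
])

```text
time_s: 23.52
ee_pos: [0.4721, 0.0227, 0.1122]
tcp_rot: [[0.997, -0.082, 0.009], [-0.082, -0.997, -0.001], [0.009, 0.0, -1.0]]
wrist_force: [0.4, -0.7, -0.1]
grip_width: 0.026
gripper_force: 0.0
```

```bash
python3 - <<'E'
from h import *
b=shot('side','s11');look(b,'side',.044);st()
for n,rc in(('c',(222,173.8)),('l',(224,154.8)),('r',(220,192.7))): print(n,ray('top',rc,.006))
h,s,v=hsv(cv2.cvtColor(cv2.imread('pics/t0.png'),4))
for cam,n,z in(('top','t0',.008),('side','s0',.008)):
    h,s,v=hsv(cv2.cvtColor(cv2.imread(f'pics/{n}.png'),4)); m=np.zeros(h.shape,bool)
    if cam=='top': m[205:240,145:203]=1
    else: m[230:290,230:280]=1
    m&=(h>115)&(h<160)&(s>60)
    ys,xs=np.where(m);print(cam,ys.min(),ys.max(),xs.min(),xs.max());print(rects(cam,m,z,20))
E
```

```text
blue
 (np.int32(346), array([632.7, -90.6]), array([82. , 48.2]), 'mean', array([631. , -95.3], dtype=float32), 'axis', np.float32(-86.3), array([171., 201.]))
 (np.int32(883), array([552. ,  28.2]), array([79.9, 89.6]), 'mean', array([550.9,  24.9], dtype=float32), 'axis', np.float32(-9.0), array([205., 222.]))
purple
 (np.int32(108), array([470.3, 125. ]), array([ 9.8, 63.7]), 'mean', array([469.8, 127.5], dtype=float32), 'axis', np.float32(-80.1), array([255., 251.]))
23.575 [0.4702 0.0229 0.11  ] [[0.997, -0.082, 0.004], [-0.082, -0.997, -0.001], [0.004, 0.0, -1.0]] [ 0.33780525 -0.76816634 -0.0169662 ] 0.026202760912378227 0.0
c [0.47307629 0.11360036 0.006     ]
l [0.46844923 0.14948821 0.006     ]
r [0.47770948 0.07782365 0.006     ]
top 217 227 155 190
[(np.int32(201), array([473. , 115.6]), array([12.9, 67.6]), 'mean', array([472.5, 119.5], dtype=float32), 'axis', np.float32(-80.7), array([222., 171.]))]
side 239 266 249 255
[(np.int32(122), array([471.8, 116.4]), array([11.6, 73.3]), 'mean', array([470.7, 122.1], dtype=float32), 'axis', np.float32(-80.6), array([255., 252.]))]
```

>>> send_rows([
  {"tx": -0.18,"ty": -4.6,"tz": 0,"wx": 0,"wy": 0,"wz": 0},
  {"tx": -0.18,"ty": -4.6,"tz": 0,"wx": 0,"wy": 0,"wz": 0},
  {"tx": 0,"ty": 0,"tz": 0,"wx": 0,"wy": 0,"wz": -10.35},
  {"tx": 0,"ty": 0,"tz": 0,"wx": 0,"wy": 0,"wz": -10.35},
  {"tx": 0,"ty": 0,"tz": 0,"wx": 0,"wy": 0,"wz": -10.35},
  {"tx": 0,"ty": 0,"tz": 0,"wx": 0,"wy": 0,"wz": -10.35},
  {"tx": 0,"ty": 0,"tz": 0,"wx": 0,"wy": 0,"wz": -10.35},
  {"tx": 0,"ty": 0,"tz": 0,"wx": 0,"wy": 0,"wz": -10.35},
  {"tx": 0,"ty": 0,"tz": 0,"wx": 0,"wy": 0,"wz": -10.35},
  {"tx": 0,"ty": 0,"tz": 0,"wx": 0,"wy": 0,"wz": -10.35},
  {"tx": 0,"ty": 0,"tz": 0,"wx": 0,"wy": 0,"wz": -10.35},
  {"tx": 0,"ty": 0,"tz": 0,"wx": 0,"wy": 0,"wz": -10.35},
], grip=120)

```text
time_s: 25.08
ee_pos: [0.4711, 0.1148, 0.1062]
tcp_rot: [[-0.159, 0.987, -0.004], [0.987, 0.159, -0.0], [0.0, -0.004, -1.0]]
wrist_force: [-0.8, -0.3, -0.8]
grip_width: 0.0449
gripper_force: 0.0
```

>>> send_rows([
  {"tx": 0,"ty": 0,"tz": 0,"wx": 0,"wy": 0,"wz": 0},
  {"tx": 0,"ty": 0,"tz": 0,"wx": 0,"wy": 0,"wz": 0},
])

```text
time_s: 25.32
ee_pos: [0.4722, 0.1149, 0.1074]
tcp_rot: [[-0.15, 0.989, -0.002], [0.989, 0.15, -0.0], [0.0, -0.002, -1.0]]
wrist_force: [0.1, 0.2, 0.1]
grip_width: 0.0451
gripper_force: 0.0
```

>>> send_rows([
  {"tx": 0,"ty": 0,"tz": 4.5,"wx": 0,"wy": 0,"wz": 0},
  {"tx": 0,"ty": 0,"tz": 4.5,"wx": 0,"wy": 0,"wz": 0},
  {"tx": 0,"ty": 0,"tz": 1.5,"wx": 0,"wy": 0,"wz": 0},
  {"tx": 0,"ty": 0,"tz": 0,"wx": 0,"wy": 0,"wz": 0},
])

```text
time_s: 25.82
ee_pos: [0.4724, 0.1149, 0.0027]
tcp_rot: [[-0.152, 0.988, -0.002], [0.988, 0.152, -0.0], [0.0, -0.002, -1.0]]
wrist_force: [0.6, -0.6, 0.5]
grip_width: 0.0453
gripper_force: 0.0
```

```bash
python3 - <<'E'
from h import *
b=shot('side','s12');st()
c=b[170:290,190:350,::-1];cv2.imwrite('pics/c12.png',cv2.resize(c,None,fx=4.5,fy=4.5,interpolation=cv2.INTER_CUBIC))
E
```

```text
25.875 [0.4739 0.115  0.004 ] [[-0.152, 0.988, 0.001], [0.988, 0.152, 0.0], [-0.0, 0.001, -1.0]] [0.89376369 0.61293467 1.54799448] 0.04475546443949676 0.0
```

View pics/c12.png

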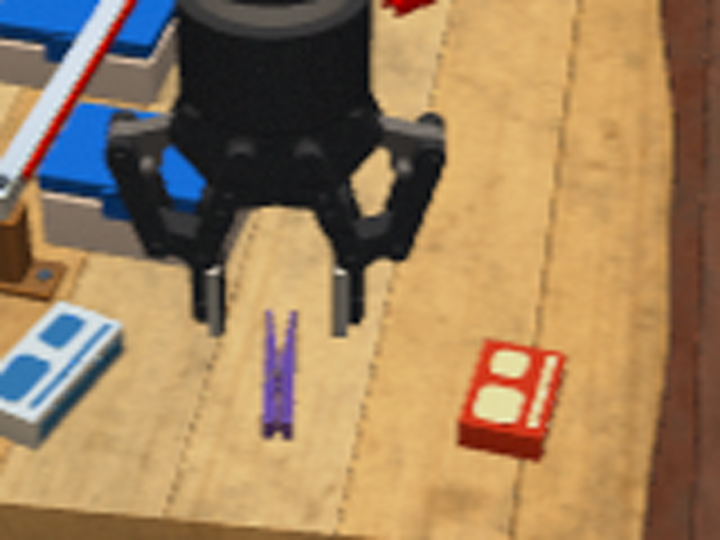

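Clip sits centred between the open fingers: tips near (244,238) and (244,265), clip at column 251. I'll lower to it and close.

>>> send_rows([
  {"tx": 0,"ty": 0,"tz": 1.5,"wx": 0,"wy": 0,"wz": 0},
  {"tx": 0,"ty": 0,"tz": 0.8,"wx": 0,"wy": 0,"wz": 0},
  {"tx": 0,"ty": 0,"tz": 0.4,"wx": 0,"wy": 0,"wz": 0},
  {"tx": 0,"ty": 0,"tz": 0,"wx": 0,"wy": 0,"wz": 0},
])

```text
time_s: 26.38
ee_pos: [0.473, 0.115, -0.0238]
tcp_rot: [[-0.153, 0.988, -0.001], [0.988, 0.153, -0.0], [0.0, -0.001, -1.0]]
wrist_force: [-0.0, -0.5, 0.9]
grip_width: 0.0454
gripper_force: 0.0
```

```bash
python3 - <<'E'
from h import *
b=shot('side','s13');st()
m=b.max(2);print('L');print(m[240:264,236:242].tolist());print('R');print(m[240:264,263:269].tolist())
for x in(.45,.498):
  for z in(0,.005,.01,.015): print(x,z,np.round(proj('side',(x,.115,z)),1))
E
```

```text
26.425 [ 0.4733  0.115  -0.0235] [[-0.153, 0.988, -0.0], [0.988, 0.153, -0.0], [0.0, -0.0, -1.0]] [ 0.63670347  0.18680137 -0.09161288] 0.045155378446835495 0.0
L
[[63, 156, 148, 70, 147, 207], [146, 170, 129, 56, 181, 222], [85, 97, 71, 28, 182, 224], [84, 96, 70, 28, 178, 223], [81, 96, 70, 31, 179, 224], [81, 97, 69, 29, 177, 223], [81, 97, 75, 40, 174, 222], [80, 97, 78, 41, 175, 225], [83, 96, 76, 40, 174, 223], [81, 97, 78, 42, 180, 225], [76, 96, 78, 40, 180, 223], [77, 97, 77, 41, 175, 220], [124, 98, 77, 66, 180, 220], [155, 96, 77, 66, 182, 220], [131, 94, 84, 75, 181, 219], [195, 211, 213, 216, 220, 218], [199, 210, 213, 218, 219, 217], [212, 209, 212, 216, 216, 216], [208, 207, 211, 211, 206, 209], [210, 210, 206, 204, 202, 209], [215, 218, 217, 212, 204, 210], [217, 220, 220, 217, 212, 215], [218, 220, 219, 214, 210, 212], [220, 219, 215, 210, 209, 214]]
R
[[165, 120, 89, 26, 25, 24], [164, 171, 177, 105, 33, 26], [159, 88, 98, 88, 53, 24], [159, 87, 97, 86, 53, 26], [158, 87, 97, 87, 53, 26], [153, 78, 97, 86, 53, 26], [154, 76, 97, 77, 41, 21], [151, 77, 96, 77, 42, 23], [151, 76, 97, 76, 45, 33], [153, 76, 95, 79, 42, 23], [156, 76, 97, 79, 43, 24], [156, 77, 97, 77, 45, 27], [158, 77, 97, 106, 121, 129], [154, 77, 96, 141, 209, 227], [156, 77, 98, 141, 204, 225], [200, 183, 188, 183, 206, 219], [225, 223, 220, 219, 218, 215], [221, 219, 217, 215, 217, 219], [217, 214, 216, 219, 220, 221], [220, 218, 218, 220, 221, 221], [220, 218, 221, 222, 223, 223], [218, 218, 222, 223, 222, 222], [218, 218, 222, 223, 221, 220], [219, 219, 224, 225, 225, 222]]
0.45 0 [256.5 262.7]
0.45 0.005 [254.6 262.8]
0.45 0.01 [252.7 262.8]
0.45 0.015 [250.7 262.8]
0.498 0 [253.5 238.6]
0.498 0.005 [251.6 238.5]
0.498 0.01 [249.7 238.4]
0.498 0.015 [247.8 238.3]
```

>>> send_rows([
  {"tx": 0,"ty": 0,"tz": 0.4,"wx": 0,"wy": 0,"wz": 0},
  {"tx": 0,"ty": 0,"tz": 0,"wx": 0,"wy": 0,"wz": 0},
])

```text
time_s: 26.68
ee_pos: [0.4731, 0.115, -0.0277]
tcp_rot: [[-0.153, 0.988, -0.0], [0.988, 0.153, -0.0], [0.0, -0.0, -1.0]]
wrist_force: [-0.2, -0.1, -0.3]
grip_width: 0.0453
gripper_force: 0.0
```

>>> send_rows([
  {"tx": 0,"ty": 0,"tz": 0,"wx": 0,"wy": 0,"wz": 0},
  {"tx": 0,"ty": 0,"tz": 0,"wx": 0,"wy": 0,"wz": 0},
  {"tx": 0,"ty": 0,"tz": 0,"wx": 0,"wy": 0,"wz": 0},
  {"tx": 0,"ty": 0,"tz": 0,"wx": 0,"wy": 0,"wz": 0},
  {"tx": 0,"ty": 0,"tz": 0,"wx": 0,"wy": 0,"wz": 0},
], grip=255, newtons=20)

```text
time_s: 27.3
ee_pos: [0.4736, 0.115, -0.0273]
tcp_rot: [[-0.153, 0.988, 0.001], [0.988, 0.153, 0.0], [-0.0, 0.001, -1.0]]
wrist_force: [-0.7, 0.7, 1.3]
grip_width: 0.0141
gripper_force: 21.7
```

Clip is held at 14 mm opening with 22 N. Lift and turn it along the lid.

>>> send_rows([
  {"tx": 0,"ty": 0,"tz": -5,"wx": 0,"wy": 0,"wz": 0},
  {"tx": 0,"ty": 0,"tz": -5,"wx": 0,"wy": 0,"wz": 0},
  {"tx": 0,"ty": 0,"tz": 0,"wx": 0,"wy": 0,"wz": 10.35},
  {"tx": 0,"ty": 0,"tz": 0,"wx": 0,"wy": 0,"wz": 10.35},
  {"tx": 0,"ty": 0,"tz": 0,"wx": 0,"wy": 0,"wz": 10.35},
  {"tx": 0,"ty": 0,"tz": 0,"wx": 0,"wy": 0,"wz": 10.35},
  {"tx": 0,"ty": 0,"tz": 0,"wx": 0,"wy": 0,"wz": 10.35},
  {"tx": 0,"ty": 0,"tz": 0,"wx": 0,"wy": 0,"wz": 10.35},
  {"tx": 0,"ty": 0,"tz": 0,"wx": 0,"wy": 0,"wz": 10.35},
  {"tx": 0,"ty": 0,"tz": 0,"wx": 0,"wy": 0,"wz": 10.35},
  {"tx": 0,"ty": 0,"tz": 0,"wx": 0,"wy": 0,"wz": 10.35},
  {"tx": 0,"ty": 0,"tz": 0,"wx": 0,"wy": 0,"wz": 10.35},
])

```text
time_s: 28.8
ee_pos: [0.4728, 0.115, 0.0721]
tcp_rot: [[0.996, -0.088, -0.001], [-0.088, -0.996, -0.0], [-0.001, 0.0, -1.0]]
wrist_force: [0.8, 0.0, -1.0]
grip_width: 0.0142
gripper_force: 21.5
```

>>> send_rows([
  {"tx": 2.8,"ty": 3.05,"tz": 0,"wx": 0,"wy": 0,"wz": 0},
  {"tx": 2.8,"ty": 3.05,"tz": 0,"wx": 0,"wy": 0,"wz": 0},
  {"tx": 2.7,"ty": 3.1,"tz": 0,"wx": 0,"wy": 0,"wz": 0},
  {"tx": 0,"ty": 0,"tz": 2,"wx": 0,"wy": 0,"wz": 0},
  {"tx": 0,"ty": 0,"tz": 1.5,"wx": 0,"wy": 0,"wz": 0},
  {"tx": 0,"ty": 0,"tz": 0,"wx": 0,"wy": 0,"wz": 0},
])

```text
time_s: 29.55
ee_pos: [0.546, 0.0171, 0.0354]
tcp_rot: [[0.997, -0.082, -0.005], [-0.082, -0.997, 0.001], [-0.005, -0.0, -1.0]]
wrist_force: [-0.7, 1.0, 0.4]
grip_width: 0.0141
gripper_force: 21.5
```

```bash
python3 - <<'E'
from h import *
b=shot('side','s14');st()
look(b,'side',.065)
c=b[140:260,160:320,::-1];cv2.imwrite('pics/c14.png',cv2.resize(c,None,fx=4.5,fy=4.5,interpolation=cv2.INTER_CUBIC))
E
```

```text
29.6 [0.5471 0.0171 0.0365] [[0.997, -0.081, -0.003], [-0.081, -0.997, 0.0], [-0.003, -0.0, -1.0]] [0.7923425  0.12418445 0.09827882] 0.01409236228459882 21.49034857749939
blue
 (np.int32(311), array([621.9, -59. ]), array([79.4, 46.1]), 'mean', array([622.7, -62.9], dtype=float32), 'axis', np.float32(-81.6), array([171., 199.]))
 (np.int32(782), array([544.4,  55. ]), array([76.7, 86.3]), 'mean', array([543. ,  55.5], dtype=float32), 'axis', np.float32(-4.0), array([207., 222.]))
purple
 (np.int32(57), array([594.1, -59.7]), array([18.3, 28.7]), 'mean', array([594.2, -61.4], dtype=float32), 'axis', np.float32(-66.7), array([192., 213.]))
 (np.int32(94), array([542.8, -58.3]), array([25.7, 35.7]), 'mean', array([541.7, -58.6], dtype=float32), 'axis', np.float32(-30.3), array([195., 235.]))
```

View pics/c14.png

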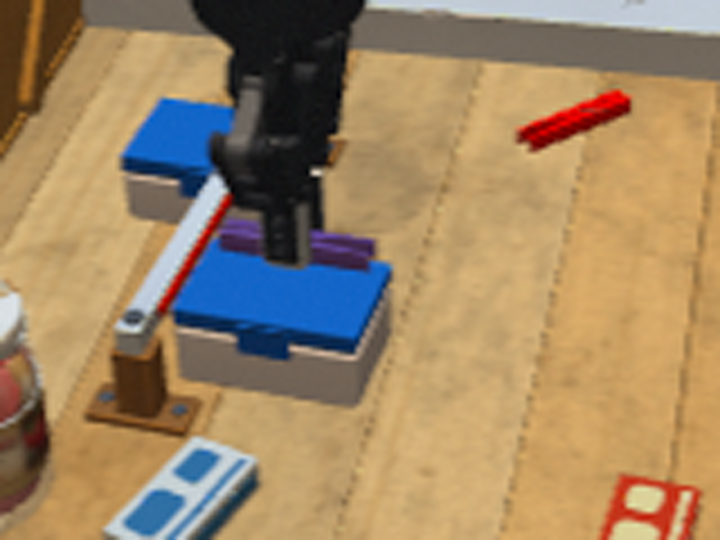

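Clip hangs level about 20 mm above the lid. I'll lower it gently.

>>> send_rows([
  {"tx": 0,"ty": 0,"tz": 0.8,"wx": 0,"wy": 0,"wz": 0},
  {"tx": 0,"ty": 0,"tz": 0.5,"wx": 0,"wy": 0,"wz": 0},
  {"tx": 0,"ty": 0,"tz": 0.3,"wx": 0,"wy": 0,"wz": 0},
  {"tx": 0,"ty": 0,"tz": 0,"wx": 0,"wy": 0,"wz": 0},
])

```text
time_s: 30.1
ee_pos: [0.5482, 0.0166, 0.0213]
tcp_rot: [[0.997, -0.082, -0.001], [-0.082, -0.997, 0.0], [-0.001, 0.0, -1.0]]
wrist_force: [0.5, -0.3, -0.3]
grip_width: 0.0143
gripper_force: 21.5
```

>>> send_rows([
  {"tx": 0,"ty": 0,"tz": 0.15,"wx": 0,"wy": 0,"wz": 0},
  {"tx": 0,"ty": 0,"tz": 0,"wx": 0,"wy": 0,"wz": 0},
])

```text
time_s: 30.35
ee_pos: [0.5485, 0.0165, 0.02]
tcp_rot: [[0.997, -0.082, 0.0], [-0.082, -0.997, -0.0], [0.0, -0.0, -1.0]]
wrist_force: [-1.3, -0.6, -0.6]
grip_width: 0.0142
gripper_force: 21.5
```

>>> send_rows([
  {"tx": 0,"ty": 0,"tz": 0.1,"wx": 0,"wy": 0,"wz": 0},
  {"tx": 0,"ty": 0,"tz": 0,"wx": 0,"wy": 0,"wz": 0},
])

```text
time_s: 30.6
ee_pos: [0.5484, 0.0165, 0.019]
tcp_rot: [[0.997, -0.082, -0.0], [-0.082, -0.997, 0.0], [-0.0, -0.0, -1.0]]
wrist_force: [0.3, 0.7, -0.7]
grip_width: 0.014
gripper_force: 21.5
```

>>> send_rows([
  {"tx": 0,"ty": 0,"tz": 0.1,"wx": 0,"wy": 0,"wz": 0},
  {"tx": 0,"ty": 0,"tz": 0,"wx": 0,"wy": 0,"wz": 0},
])

```text
time_s: 30.85
ee_pos: [0.5483, 0.0165, 0.0178]
tcp_rot: [[0.997, -0.082, -0.0], [-0.082, -0.997, 0.0], [-0.0, -0.0, -1.0]]
wrist_force: [0.7, -0.2, -0.1]
grip_width: 0.0141
gripper_force: 21.5
```

>>> send_rows([
  {"tx": 0,"ty": 0,"tz": 0.1,"wx": 0,"wy": 0,"wz": 0},
  {"tx": 0,"ty": 0,"tz": 0,"wx": 0,"wy": 0,"wz": 0},
])

```text
time_s: 31.1
ee_pos: [0.5484, 0.0165, 0.0169]
tcp_rot: [[0.997, -0.082, -0.0], [-0.082, -0.997, 0.0], [-0.0, -0.0, -1.0]]
wrist_force: [0.5, -0.2, 0.2]
grip_width: 0.014
gripper_force: 21.5
```

>>> send_rows([
  {"tx": 0,"ty": 0,"tz": 0.1,"wx": 0,"wy": 0,"wz": 0},
  {"tx": 0,"ty": 0,"tz": 0,"wx": 0,"wy": 0,"wz": 0},
])

```text
time_s: 31.35
ee_pos: [0.5486, 0.0165, 0.0165]
tcp_rot: [[0.997, -0.082, 0.0], [-0.082, -0.997, -0.0], [0.0, 0.0, -1.0]]
wrist_force: [-1.2, 0.1, 3.9]
grip_width: 0.0143
gripper_force: 22.0
```

>>> send_rows([
  {"tx": 0,"ty": 0,"tz": 0,"wx": 0,"wy": 0,"wz": 0},
  {"tx": 0,"ty": 0,"tz": 0,"wx": 0,"wy": 0,"wz": 0},
  {"tx": 0,"ty": 0,"tz": 0,"wx": 0,"wy": 0,"wz": 0},
  {"tx": 0,"ty": 0,"tz": 0,"wx": 0,"wy": 0,"wz": 0},
], grip=150)

```text
time_s: 31.85
ee_pos: [0.5484, 0.0165, 0.0158]
tcp_rot: [[0.997, -0.082, -0.0], [-0.082, -0.997, 0.0], [-0.0, -0.0, -1.0]]
wrist_force: [-0.1, 0.4, -0.0]
grip_width: 0.0352
gripper_force: 0.0
```

>>> send_rows([
  {"tx": 0,"ty": 0,"tz": -2,"wx": 0,"wy": 0,"wz": 0},
  {"tx": 0,"ty": 0,"tz": -4,"wx": 0,"wy": 0,"wz": 0},
  {"tx": 0,"ty": 0,"tz": -5,"wx": 0,"wy": 0,"wz": 0},
  {"tx": -5,"ty": 0,"tz": 0,"wx": 0,"wy": 0,"wz": 0},
  {"tx": -5,"ty": 2,"tz": 0,"wx": 0,"wy": 0,"wz": 0},
  {"tx": -4,"ty": 5,"tz": 0,"wx": 0,"wy": 0,"wz": 0},
  {"tx": 0,"ty": 5,"tz": 0,"wx": 0,"wy": 0,"wz": 0},
  {"tx": 0,"ty": 5,"tz": 0,"wx": 0,"wy": 0,"wz": 0},
  {"tx": 0,"ty": 5,"tz": 0,"wx": 0,"wy": 0,"wz": 0},
  {"tx": 0,"ty": 0,"tz": 0,"wx": 0,"wy": 0,"wz": 0},
])

```text
time_s: 33.1
ee_pos: [0.392, -0.1934, 0.1265]
tcp_rot: [[0.996, -0.087, 0.001], [-0.087, -0.996, -0.001], [0.001, 0.001, -1.0]]
wrist_force: [0.5, 0.5, -0.1]
grip_width: 0.035
gripper_force: 0.0
```

```bash
python3 - <<'E'
from h import *
a=shot('top','t15');b=shot('side','s15');st();look(a)
c=np.vstack([a[110:240,130:350],b[130:260,130:350]])[:,:,::-1];cv2.imwrite('pics/c15.png',cv2.resize(c,None,fx=2.3,fy=2.3,interpolation=cv2.INTER_CUBIC))
E
```

```text
33.2 [ 0.3916 -0.19    0.1258] [[0.997, -0.084, -0.0], [-0.084, -0.997, 0.001], [-0.0, -0.001, -1.0]] [-0.24197334 -0.50309799 -0.31156307] 0.03554050659085185 0.0
blue
 (np.int32(757), array([ 632.7, -107.8]), array([58. , 51.1]), 'mean', array([ 632.1, -107.9], dtype=float32), 'axis', np.float32(87.4), array([139., 292.]))
 (np.int32(1174), array([553.2,  16.8]), array([58.9, 87.9]), 'mean', array([552.3,  16.5], dtype=float32), 'axis', np.float32(-4.7), array([178., 225.]))
 (np.int32(239), array([ 579.3, -103.6]), array([55.5, 15.6]), 'mean', array([ 579.2, -103.4], dtype=float32), 'axis', np.float32(85.6), array([166., 289.]))
purple
 (np.int32(92), array([ 896. , -373.1]), array([ 9.5, 56.7]), 'mean', array([ 896.1, -372.2], dtype=float32), 'axis', np.float32(-74.8), array([ 27., 417.]))
 (np.int32(38), array([ 887.8, -321.3]), array([18.7, 17.9]), 'mean', array([ 888.2, -320.9], dtype=float32), 'axis', np.float32(58.0), array([ 30., 393.]))
 (np.int32(157), array([562.,  20.]), array([11.6, 64.5]), 'mean', array([565.9,  19.7], dtype=float32), 'axis', np.float32(-5.8), array([175., 225.]))
```

View pics/c15.png

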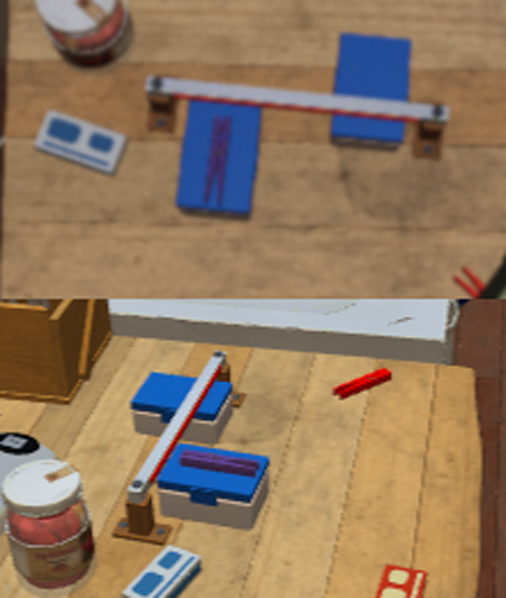

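The final picture shows the right box past the bar by more than half. The tall left box stands flat in front of the bar with the purple clip along its lid, and the other things are where they were. Handing in.

```bash
python3 -c "
from bench import manip
print(manip.finish_job())"
```

```text
the job is handed in; nothing more can be done
None
```

Job handed in at about 33 s: the right box cleared and stands more than half beyond the bar, while the left box stopped against the bar at about 8 N and stands just in front of it with the purple clip on its lid.

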